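# Slide the open contact shoe onto the stud of the test stand

## Task

Pick up the open C-shaped brass contact shoe by its black grip and slide it sideways onto the stud of the test stand, nose first under the sprung clamp head, until the stud is fully home at the end of the slot and the head has dropped into the recess of the shoe; then let go. Push gently, no harder than it takes, since a hard push would bend the stud, and leave the brass shoe with the closed eye and the tape roll alone.

Things in the scene. Friction and masses are not known exactly. Their poses are not given: they have to be found in the camera images.
- shoe_grip (a point): Centre of the black upright grip of the open shoe: a block 16 mm (shoe's x) x 20 mm (y) x 36 mm high on top of the brass plate, this point 27.5 mm above the plate's underside. Axes are the shoe's: x from the grip towards the open end (nose), z up. The plate's back edge is 12 mm behind, the nose tip 102 mm ahead of this point. The shoe (about 0.16 kg) starts lying flat on the desk
- shoe: The open C-shaped shoe: brass plate 114 long, 44 wide, 9.5 mm thick; origin on its underside at mid-length, 45 mm ahead of the grip centre, x to the nose. Its slot, 14 mm wide, is open at the nose and ends 47 mm ahead of the grip centre. The last 26 mm of the nose are a wedge, underside flat: first down to 3 mm, then a thin tip of 10 mm (1.5 mm at its end) where the slot flares to 24 mm
- shoe_eye (a point): Point of the open shoe, on its underside, where the stud's axis belongs: 54 mm ahead (+x of the shoe) of the grip centre; axes as the shoe's. Round it the plate's top has a recess 3.5 mm deep, 33 mm long and 35 mm wide, that takes the clamp head
- stand: Test stand, fixed: grey foot 110 x 76 mm, black slab on it (60 mm wide, x = -64 to +40 mm), its flat top 32 mm above the desk. Origin on the desk, below the slab's slot middle; x is the direction in which the shoe is pushed on, z up. The steel stud, 12 mm diameter, stands upright at y = 0; its top nut, 22 mm wide, reaches 78 mm above the desk
- stand_mid (a point): Middle of the slot in the slab's top, 32 mm above the desk; axes as the stand's. The stud is clamped in this slot anywhere from 18 mm before to 18 mm beyond this point along x: its true place is not reported and must be seen or felt. Pushes of up to about 18 N do it no harm
- clamp_head (a joint): Lift (m) of the round steel clamp head, 32 mm diameter, on the stud, pressed down by a spring of 3 to 5 N. 0: at rest, underside 3.5 mm above the slab. The nose wedges it up; 0.006 while it rides on the full plate; about 0.0025 once seated in the recess of a shoe that is home. The push takes some 3 to 10 N on the wedge, about 4 N on the flat, and rises sharply at the slot's end. Play when seated: 2 mm
- closed_shoe_grip (a point): Centre of the grip of the other brass shoe, of the same size with the same grip, but its eye is closed by a bridge across a blunt nose: it cannot go on and is to be left where it lies
- closed_shoe: The closed shoe, origin under the middle of its plate, x towards its nose
- tape_grey: Roll of grey tape lying flat, 62 mm diameter, 19 mm high, origin under its centre: a bystander

How it is judged (in metres and radians):
On the way, in this order (a step that is already met when the one before it is completed fails the run):
1. the open shoe is lifted from the desk (height (world z) of shoe_eye above 0.028 m), for 0.1 s.
2. its nose has wedged the clamp head up onto the full plate, on the slab (value of joint clamp_head above 0.0045 m and x of shoe_eye in the frame of stand_mid above -0.065 m and z of shoe_eye in the frame of stand_mid below 0.004 m), for 0.1 s.
At the end, for the whole second after the job is handed in: The open shoe lies flat (within 0.06 rad) on the slab, at rest, its eye round the stud (within 20 mm along and 4 mm across of the slot's middle, turned less than 0.25 rad from the push direction), and the clamp head sits in its recess (lift between 1.2 and 3.6 mm; it is 6 mm until the shoe is home) (value of joint clamp_head between 0.0012 and 0.0036 m and x of shoe_eye in the frame of stand_mid between -0.02 and 0.02 m and y of shoe_eye in the frame of stand_mid between -0.004 and 0.004 m and z of shoe_eye in the frame of stand_mid below 0.002 m and angle between shoe's own z axis and vertical below 0.06 rad and angle between the x axis of shoe and the x axis of stand, either way round below 0.25 rad and linear speed of shoe below 0.01 m/s); the robot touches nothing.
It fails at once if the shoe is pressed on the stand (slab, stud and head together, some 9 N of it from the spring) with more than 30 N (contact force between shoe and stand above 30 N).
It fails at once if the robot presses on the stand with more than 25 N (contact force between any of the fingers, the arm and stand above 25 N).
It fails at once if the closed shoe is moved more than 30 mm (distance of closed_shoe from where it was at the start of the episode above 0.03 m).
It fails at once if the tape roll is moved more than 30 mm (distance of tape_grey from where it was at the start of the episode above 0.03 m).
It also fails if it takes over 48 s, if anything falls off the work surface, if the arm or the gripper's body presses on something with over 40 N, if the wrist force passes 120 N, or if a joint passes its speed limit or range.

## Robot

A 6-joint arm with a two-finger parallel gripper is mounted at the origin on a cart in front of the work surface, level with it; the furniture and walls round the work are solid. World frame = base frame: x ahead of the robot, y to its left, z up, the work surface at z = 0. Lengths are in mm, angles in rad, forces in N, time in s.
With the tool pointing down it reaches from about 375 to 925 mm from the base axis. Payload 5.7 kg.
Tool frame: the origin (TCP) lies midway between the tips of the shut fingers; the grasp point (between the pads) lies ctrl.grip_depth behind it (ctrl.grip_depth is the distance from the TCP to the grasp point, in mm); z points along the fingers, y is the direction in which the jaws open and shut (so a half turn about z gives the same grasp; the last joint's range is limited). The gripper opens to 85 mm and grips with 20 to 120 N. Pads are 22 mm wide; open, the fingers measure 114 mm over their backs; the gripper's body (76 mm by 85 mm) begins 54 mm behind the grasp point. The pads swing forward as they close: fully open they stand 13 mm farther back than shut.
Start: joints at [-1.431, 0.359, 1.51, -0, 1.272, -0.115], TCP at [151.217, -580.596, 193.867] pointing down, gripper open.
Joint ranges: [-2.97, 2.97], [-1.01, 2.36], [0.21, 2.38], [-0.96, 4.11], [0.2, 2.71], [-2.98, 2.98]. Speed limits (rad/s): [2.39, 2.39, 3.14, 3.14, 3.14, 3.14].

## Interface

Orientations are given as a unit quaternion [x, y, z, w].
In Python, from bench import ctrl, imaging, order gives the robot as it stands.
- The arm moves only by the tool drive_tool, never from a script. Its argument "commands" is a list of rows, each a list of 2 entries, a list of its own where there are three numbers: the shift along the tool's x, y, z scaled (see below), then the turn about the tool's z scaled (see below). In form: [[[tx, ty, tz], spin], ...]. A call has 1 to 12 rows; each row is the pose to reach, as a shift and turn from the pose measured when the call began, along the tool's axes at that moment; what a row does not reach only later rows make up. The controller multiplies each number of a shift by 0.5 m and each number of a turn by 30 degrees. A row lasts 1/8 s, in which the tool goes at most 62.5 mm and 10.7 degrees, less where a joint would pass 70% of its speed; a pose out of reach is approached as far as the arm can. A call with a number of a shift or a turn outside -1 to 1 is refused whole. A call with a gripper value outside its range is refused whole. "claw" is the closure, from 0 (fully open) to 1 (shut), set as the call begins (left out, the last holds). The fingers move at their own pace and stop on an object; the grip force is fixed at half the most. Time passes only in rows, so rows that repeat a pose let the fingers close. It gives the time, the measured TCP pose, the force and the opening at its end, in the units of the state.
- ctrl.sense(): the state, without advancing time (a new reading comes with each control period).
- imaging.camera(name): name is "side" or "top"; returns the picture (384x512x3 uint8, red, green, blue); there is no depth.
- imaging.camera_model(name): a dict with "mtx" (3x3 intrinsics, pixels), "k1" (the pictures are not rectified: a ray, as slopes to the right and down, at radius r is drawn at 1 + k1 r^2 times it, then the intrinsics apply), "R" (3x3) and "t" (3): a world point X has camera coordinates R X + t. Camera axes: x right, y down, z forward; pixel columns grow to the right and rows downward; lengths in mm; the calibration is good to about 2 mm. A picture is of the moment at which its call begins. camera_model takes no time and is no camera call.
- order.job_done(): hands the job in, once; it reports no verdict.
The state is a dict: "time_s": time; "q": joint angles; "dq": joint speeds; "joint_torque": joint torques, N m; "ee_pos": TCP position; "tool_rot": TCP orientation; "force": force on the tool from outside, world axes, zero at the start; "wrist_torque": the same for the moment, N m; "grip_width": finger opening in mm.
Only numpy, scipy, OpenCV 4.12 (cv2) and the standard library are available. Lean on these libraries where they do the work, as an engineer would, in place of code of your own. Each camera call takes 0.05 s, during which the arm holds its last target.

## Working session

There is one attempt and no reset: what is moved stays moved. The work goes in short steps, Python scripts to look and compute and a tool call to move; the robot and the scene stay as the last step left them, time stands still between calls to the robot, and variables do not carry over. Pictures are saved under pics/ and viewed, and the job is handed in when it is done.

Besides the shell and the picture viewer there is one more tool, called after ">>>" by a JSON object that holds its "name" and its "arguments", one argument or row to a line. drive_tool: Moves the arm, as the interface text tells. Shifts and turns lie within -1 to 1; 1 stands for 0.5 m of shift or 30 degrees of turn. Its arguments: {"type":"object","properties":{"commands":{"type":"array"},"claw":{"type":"number"}},"required":["commands"]}

```bash
ls; mkdir -p pics; python3 - <<'E'
from bench import ctrl, imaging, order
import cv2
for n in("side","top"):
    im=imaging.camera(n); cv2.imwrite(f"pics/{n}0.png",im[:,:,::-1])
    m=imaging.camera_model(n); print(n,m)
print(ctrl.sense(), ctrl.grip_depth)
E
```

```text
pics
side {'mtx': array([[360.41813669,   0.        , 245.95079139],
       [  0.        , 360.41813669, 190.54025182],
       [  0.        ,   0.        ,   1.        ]]), 'k1': -0.07991835634378872, 'R': array([[-0.99990508,  0.00984996, -0.00963369],
       [ 0.01373716,  0.65901942, -0.75200046],
       [-0.00105838, -0.75206142, -0.65909218]]), 't': array([457.98013573,  69.75937146, 933.82291086])}
top {'mtx': array([[466.34580569,   0.        , 253.83778167],
       [  0.        , 466.34580569, 187.35547659],
       [  0.        ,   0.        ,   1.        ]]), 'k1': 0.050436423478819874, 'R': array([[-1.79981697e-02, -9.99837123e-01, -1.33911255e-03],
       [-9.97272340e-01,  1.80478557e-02, -7.15692243e-02],
       [ 7.15817354e-02,  4.73448605e-05, -9.97434736e-01]]), 't': array([ -65.57722628,  447.35720828, 1049.2343897 ])}
{'time_s': 0.1, 'q': array([-1.43109056e+00,  3.59428863e-01,  1.51131537e+00, -1.50804584e-06,
        1.27248246e+00, -1.15088645e-01]), 'dq': array([-0.00045976, -0.00106683, -0.00339515, -0.0001167 ,  0.0011561 ,
        0.00042902]), 'joint_torque': array([ 6.43231506e-04, -5.28651989e+01, -2.79350603e+01, -3.35999230e-04,
        5.06401891e-03, -2.71595056e-06]), 'ee_pos': array([ 151.13399186, -579.97175914,  193.14349152]), 'tool_rot': array([ 9.91895586e-01,  1.27053054e-01, -1.07765680e-05, -8.16948925e-04]), 'force': array([ 0.48252545, -1.23095715, -0.17908382]), 'wrist_torque': array([ 0.00324724, -0.00042645, -0.0087278 ]), 'grip_width': 85.56018829214511} 18.700000000000003
```

View pics/side0.png

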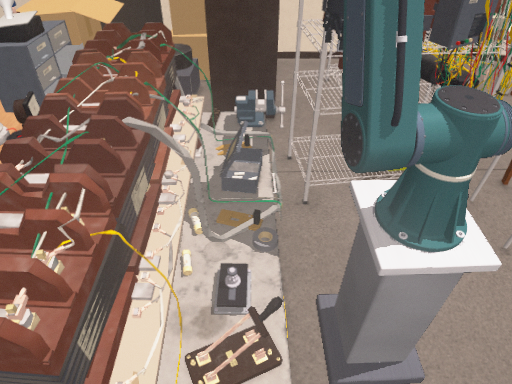

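View pics/top0.png

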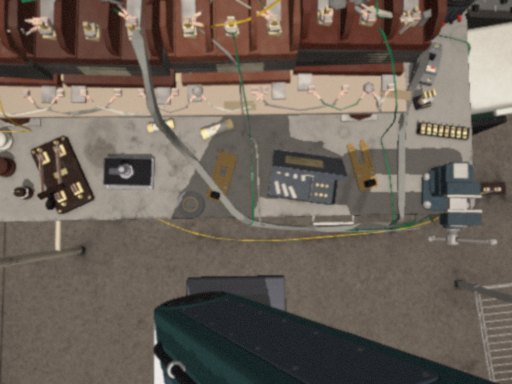

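```bash
python3 - <<'E'
import cv2, numpy as np
im=cv2.imread("pics/top0.png")
a=cv2.resize(im[130:220,90:260],None,fx=4.6,fy=4.6,interpolation=cv2.INTER_CUBIC); cv2.imwrite("pics/t_a.png",a)
b=cv2.resize(im[130:210,330:410],None,fx=7,fy=7,interpolation=cv2.INTER_CUBIC); cv2.imwrite("pics/t_b.png",b)
im=cv2.imread("pics/side0.png")
b=cv2.resize(im[120:330,180:300],None,fx=2.8,fy=2.8,interpolation=cv2.INTER_CUBIC); cv2.imwrite("pics/s_a.png",b)
E
```

```text
(no output)
```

View pics/t_a.png

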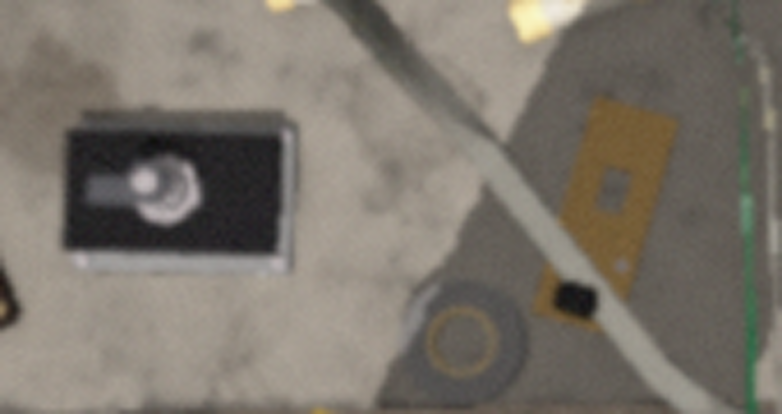

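View pics/t_b.png

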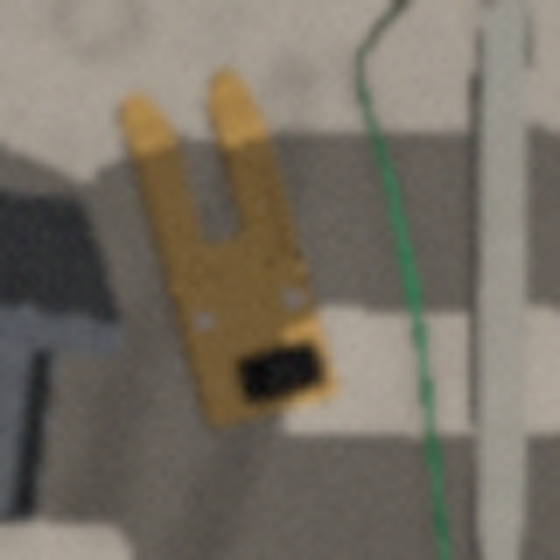

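View pics/s_a.png

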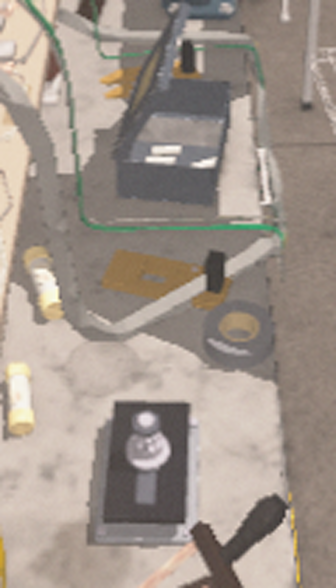

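```bash
cat > h.py <<'E'
import numpy as np, cv2
from bench import ctrl, imaging
from scipy.spatial.transform import Rotation as Ro
M={n:imaging.camera_model(n) for n in("top","side")}
def rays(n,uv):
    m=M[n]; uv=np.atleast_2d(np.float64(uv)); K=m["mtx"]
    p=np.c_[(uv[:,0]-K[0,2])/K[0,0],(uv[:,1]-K[1,2])/K[1,1]]
    q=p.copy()
    for _ in range(30): q=p/(1+m["k1"]*(q**2).sum(1,keepdims=True))
    d=np.c_[q,np.ones(len(q))]@m["R"]; c=-m["R"].T@m["t"]
    return c,d
def onplane(n,uv,z):
    c,d=rays(n,uv); return c+d*((z-c[2])/d[:,2])[:,None]
def tri(uvt,uvs):
    A=np.zeros((3,3));b=np.zeros(3)
    for n,uv in(("top",uvt),("side",uvs)):
        c,d=rays(n,uv); d=d[0]/np.linalg.norm(d[0]); P=np.eye(3)-np.outer(d,d); A+=P;b+=P@c
    return np.linalg.solve(A,b)
def proj(n,X):
    m=M[n]; X=np.atleast_2d(X)@m["R"].T+m["t"]; q=X[:,:2]/X[:,2:]
    q=q*(1+m["k1"]*(q**2).sum(1,keepdims=True)); K=m["mtx"]
    return np.c_[q[:,0]*K[0,0]+K[0,2],q[:,1]*K[1,1]+K[1,2]]
def crop(im,x0,y0,x1,y1,f,name):
    cv2.imwrite("pics/"+name,cv2.resize(im[y0:y1,x0:x1],None,fx=f,fy=f,interpolation=cv2.INTER_CUBIC))
def st():
    s=ctrl.sense(); R=Ro.from_quat(s["tool_rot"]).as_matrix()
    print("t",round(s["time_s"],2),"p",s["ee_pos"].round(1),"x",R[:,0].round(3),"y",R[:,1].round(3),"z",R[:,2].round(3),"F",s["force"].round(1),"w",round(s["grip_width"],1),"q",s["q"].round(2))
    return s,R
E
python3 - <<'E'
from h import *
im=cv2.imread("pics/top0.png"); hsv=cv2.cvtColor(im,cv2.COLOR_BGR2HSV)
br=cv2.inRange(hsv,(12,110,60),(28,255,255))
for (x0,y0,x1,y1) in((330,130,390,200),(195,140,245,205)):
    k=np.zeros_like(br);k[y0:y1,x0:x1]=br[y0:y1,x0:x1]
    cs,_=cv2.findContours(k,cv2.RETR_EXTERNAL,cv2.CHAIN_APPROX_NONE)
    c=max(cs,key=cv2.contourArea); 
    w=onplane("top",c[:,0,:],9.5)[:,:2]
    r=cv2.minAreaRect(w.astype(np.float32)); print(r, cv2.boxPoints(r).round(1).tolist())
dark=cv2.inRange(hsv,(0,0,0),(180,255,45))
def blob(msk,x0,y0,x1,y1):
    k=np.zeros_like(msk);k[y0:y1,x0:x1]=msk[y0:y1,x0:x1]
    cs,_=cv2.findContours(k,cv2.RETR_EXTERNAL,cv2.CHAIN_APPROX_NONE)
    c=max(cs,key=cv2.contourArea);return c
c=blob(dark,358,175,382,192); w=onplane("top",c[:,0,:],40)[:,:2]; print("grip",len(c),cv2.minAreaRect(w.astype(np.float32)))
c=blob(dark,98,150,160,195); w=onplane("top",c[:,0,:],32)[:,:2]; r=cv2.minAreaRect(w.astype(np.float32));print("slab",r,cv2.boxPoints(r).round(1).tolist())
c=blob(dark,205,185,225,202); w=onplane("top",c[:,0,:],40)[:,:2]; print("cgrip",cv2.minAreaRect(w.astype(np.float32)))
im=cv2.imread("pics/side0.png")
crop(im,200,255,265,325,8,"s_st.png"); crop(im,210,110,290,200,6,"s_box.png")
im=cv2.imread("pics/top0.png"); crop(im,98,145,165,195,11,"t_st.png"); crop(im,255,135,400,215,5,"t_box.png")
st()
E
```

```text
((493.3853454589844, -323.5317077636719), (110.59508514404297, 43.33256912231445), 13.311209678649902) [[434.6000061035156, -315.20001220703125], [444.6000061035156, -357.29998779296875], [552.2000122070312, -331.8999938964844], [542.2000122070312, -289.70001220703125]]
((483.2010192871094, -2.3694229125976562), (41.557701110839844, 89.96376037597656), 73.26335906982422) [[434.1000061035156, -9.300000190734863], [520.2999877929688, -35.20000076293945], [532.2999877929688, 4.599999904632568], [446.1000061035156, 30.5]]
grip 23 ((450.1105651855469, -331.07574462890625), (11.935602188110352, 21.859926223754883), 17.450448989868164)
slab ((486.9984130859375, 209.86001586914062), (100.4764175415039, 54.2253303527832), 88.97625732421875) [[459.0, 160.10000610351562], [513.2000122070312, 159.10000610351562], [515.0, 259.6000061035156], [460.79998779296875, 260.6000061035156]]
cgrip ((429.42840576171875, 13.776481628417969), (16.952781677246094, 11.975927352905273), 70.5189208984375)
t 0.1 p [ 151.1 -580.   193.1] x [0.968 0.252 0.   ] y [ 0.252 -0.968 -0.002] z [-0.     0.002 -1.   ] F [ 0.5 -1.2 -0.2] w 85.6 q [-1.43  0.36  1.51 -0.    1.27 -0.12]
```

View pics/s_st.png

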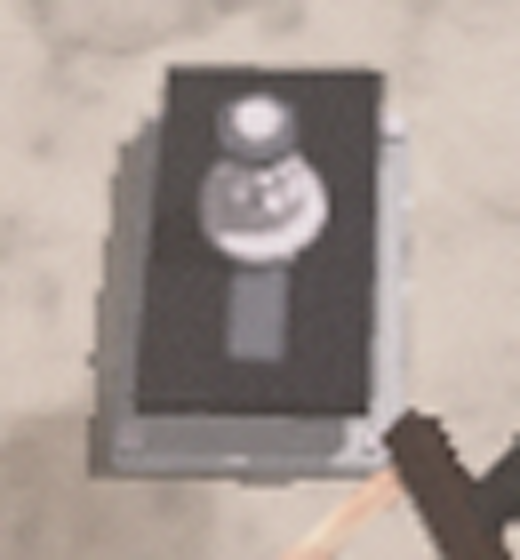

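View pics/t_st.png

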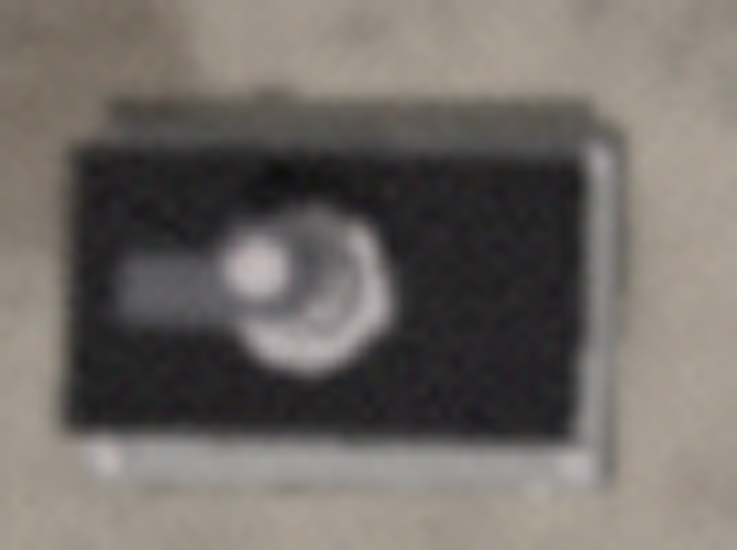

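View pics/s_box.png

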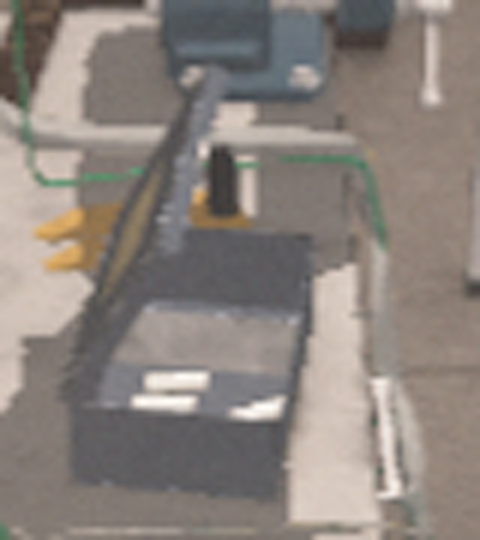

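View pics/t_box.png

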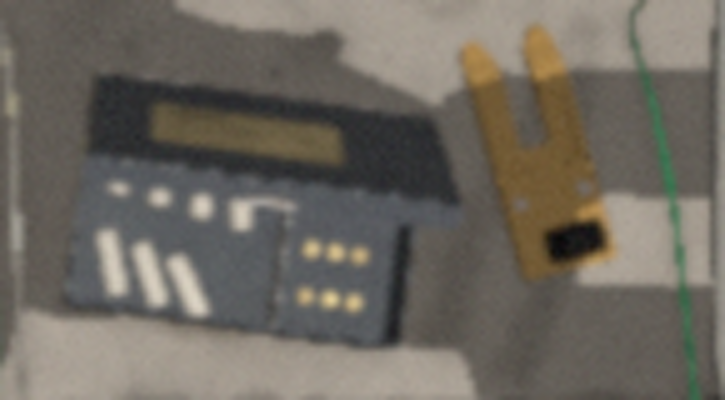

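```bash
python3 - <<'E'
from h import *
print("lid", tri((347,176),(245.8,121.7)), [tri((347,y),(245.8,x)) for x in(121,123) for y in(174,177)])
p=tri((347,176),(245.8,121.7)); print(proj("top",p),proj("side",p))
# far lower hinge corner 
print("hinge",tri((342,158),(237,151)))
print("hinge z60", onplane("top",[(342,158)],60), onplane("top",[(336,180),(334,204)],50))
# stud top: bright ball centre
a=(98+258/11,145+268/11); b=(200+255/8,255+120/8)
p=tri(a,b);print("stud top",p,proj("top",p)-a,proj("side",p)-b)
# head circle centre (top) crop (315,290) ; side (265,205)
a=(98+312/11,145+292/11); b=(200+264/8,255+205/8)
p=tri(a,b);print("head",p,proj("top",p)-a,proj("side",p)-b)
# slab corners at z32
T=np.array([(75,148),(588,158),(578,436),(68,430)])/11+[98,145]
S=np.array([(168,70),(382,72),(368,412),(136,410)])/8+[200,255]
print(onplane("top",T,32).round(1));print(onplane("side",S,32).round(1))
# slot end
print("slot", onplane("top",[(98+118/11,145+288/11)],32), onplane("side",np.array([(230,360),(284,360)])/8+[200,255],32))
# grip triang
T=np.array([(241,350),(318,344),(324,388),(248,402)])/7+[330,130]
print("grip", onplane("top",T,45.5).round(1), onplane("top",T,45.5).mean(0))
S=np.array([(210,145),(232,145),(240,215),(210,215)])/6+[210,110]
print(onplane("side",S[:2],45.5).round(1),onplane("side",S[2:],9.5).round(1))
# nose tips in top crop b
T=np.array([(130,98),(222,70)])/7+[330,130]; print("tips",onplane("top",T,2).round(1))
T=np.array([(213,425),(335,390)])/7+[330,130]; print("back",onplane("top",T,9.5).round(1))
E
```

```text
lid [ 455.81986408 -262.50065293  136.38526571] [array([ 457.68696052, -261.85478214,  139.3731415 ]), array([ 454.68913174, -262.04706958,  138.80837136]), array([ 458.07631885, -263.31669051,  131.92465588]), array([ 455.05547116, -263.51719207,  131.34363786])]
[[346.96579494 176.62546241]] [[245.36525494 121.65115165]]
hinge [ 495.42458537 -272.95749849   28.61658865]
hinge z60 [[ 504.01821402 -268.24788602   60.        ]] [[ 456.66646201 -255.44720863   50.        ]
 [ 403.73544884 -249.42836199   50.        ]]
stud top [487.00181805 211.43663365  73.10128685] [[ 0.01552619 -0.40725204]] [[0.43283511 0.04271805]]
head [486.12118858 211.13674116  35.66845645] [[ 0.01481164 -0.34368142]] [[0.36602618 0.03578294]]
[[516.2 260.3  32. ]
 [512.4 156.   32. ]
 [455.3 158.2  32. ]
 [458.3 261.5  32. ]]
[[514.1 164.   32. ]
 [455.4 165.6  32. ]
 [460.3 270.2  32. ]
 [517.9 268.9  32. ]]
slot [[487.24896122 251.46596246  32.        ]] [[494.88029417 254.93766841  32.        ]
 [481.27704533 255.12319889  32.        ]]
grip [[ 455.9 -319.    45.5]
 [ 457.3 -343.3   45.5]
 [ 443.4 -344.6   45.5]
 [ 439.4 -320.6   45.5]] [ 448.98481744 -331.88238017   45.5       ]
[[ 457.3 -338.9   45.5]
 [ 445.5 -338.6   45.5]] [[ 441.6 -325.     9.5]
 [ 457.8 -325.4    9.5]]
tips [[ 544.1 -295.5    2. ]
 [ 552.8 -326.2    2. ]]
back [[ 434.4 -317.6    9.5]
 [ 445.2 -357.6    9.5]]
```

>>> {"name": "drive_tool", "arguments": {
  "commands": [
    [[0.12, -0.14, 0], 0],
    [[0.24, -0.27, 0], 0.037],
    [[0.378, -0.418, 0], 0.037],
    [[0.378, -0.418, 0], 0.037],
    [[0.48, -0.39, 0.02], 0.037],
    [[0.59, -0.36, 0.05], 0.037],
    [[0.703, -0.327, 0.08], 0.037],
    [[0.703, -0.327, 0.08], 0.037],
    [[0.703, -0.327, 0.08], 0.037],
    [[0.703, -0.327, 0.08], 0.037]
  ],
  "claw": 0.45
}}

```text
time_s: 1.35
ee_pos: [448.6, -333.0, 153.6]
tool_rot: [0.993, 0.117, -0.0, -0.001]
force: [-0.4, 0.3, -0.5]
grip_width: 47.2
```

```bash
python3 - <<'E'
from h import *
s,R=st()
im=imaging.camera("side")[:,:,::-1]; cv2.imwrite("pics/side1.png",im); crop(im,170,60,330,180,5,"s1.png")
im=imaging.camera("top")[:,:,::-1]; cv2.imwrite("pics/top1.png",im); crop(im,300,120,420,220,6,"t1.png")
E
```

```text
t 1.35 p [ 448.6 -333.   153.6] x [ 0.973  0.232 -0.001] y [ 0.232 -0.973 -0.002] z [-0.001  0.002 -1.   ] F [-0.4  0.3 -0.5] w 47.2 q [-0.76  0.34  1.65  0.    1.15  0.57]
```

View pics/s1.png

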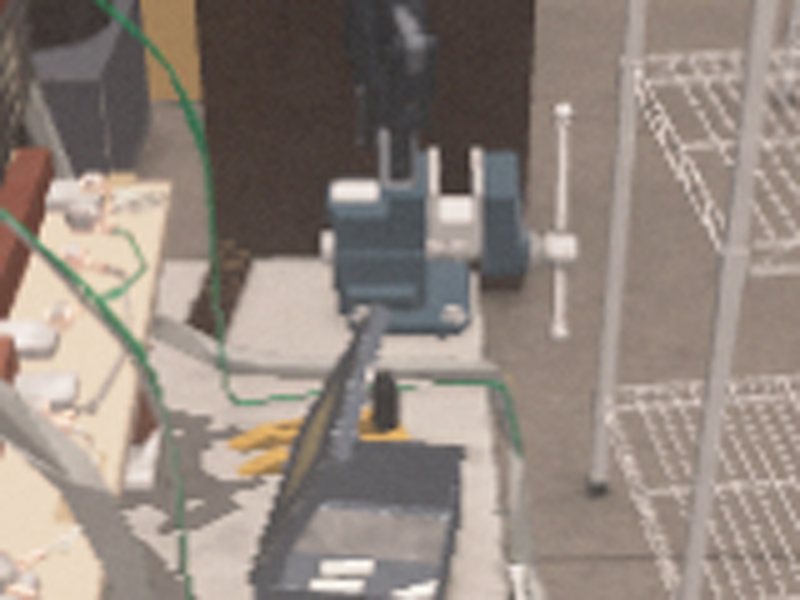

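View pics/t1.png

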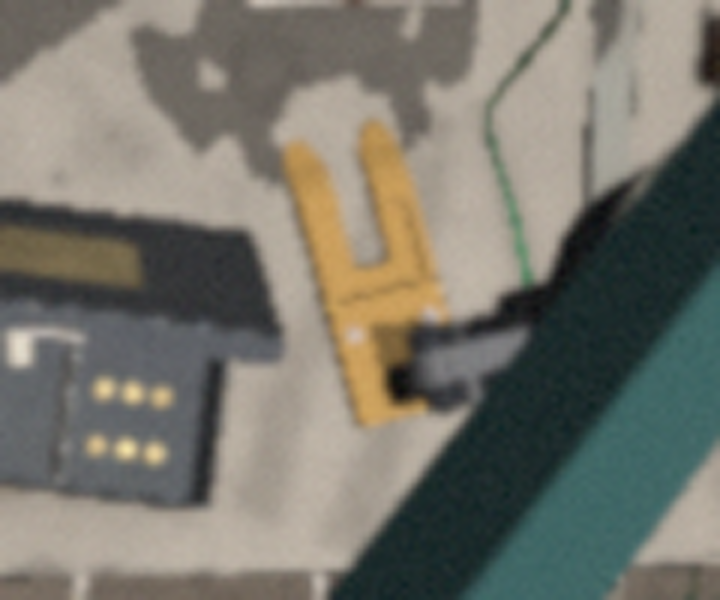

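```bash
python3 - <<'E'
from h import *
im=cv2.imread("pics/top1.png"); hsv=cv2.cvtColor(im,cv2.COLOR_BGR2HSV)
br=cv2.inRange(hsv,(12,110,60),(28,255,255)); k=np.zeros_like(br);k[135:195,340:378]=br[135:195,340:378]
cs,_=cv2.findContours(k,cv2.RETR_EXTERNAL,cv2.CHAIN_APPROX_NONE);c=max(cs,key=cv2.contourArea)[:,0,:]
w=onplane("top",c,9.5)[:,:2]
# left edge line
L=[p for p,u in zip(w,c) if 152<u[1]<186 and u[0]==min(c[c[:,1]==u[1],0])]
v=cv2.fitLine(np.float32(L),cv2.DIST_HUBER,0,.01,.01).ravel();print("left edge yaw",np.degrees(np.arctan2(v[1],v[0])),v[2:])
T=np.array([(290,148),(372,122)])/6+[300,120]; print("tips",onplane("top",T,2).round(1))
B=np.array([(362,424)])/6+[300,120]; print("back left",onplane("top",B,9.5).round(1))
S=np.array([(350,285),(385,258)])/6+[300,120]; print("slot end",onplane("top",S,9.5).round(1))
y=np.radians(13.5); x=np.array([np.cos(y),np.sin(y)]);n=np.array([-x[1],x[0]])
print("left edge offset of (450,-333.5):", (np.mean(L,0)-[450,-333.5])@n)
for p in([448.6,-333,153.6],[448.6-5.5,-333+23,160],[448.6+5.5,-333-23,160]): print((proj("top",p)-[300,120])*6,(proj("side",p)-[170,60])*5)
E
```

```text
left edge yaw 13.334179 [ 484.125   -304.66693]
tips [[ 542.5 -294.9    2. ]
 [ 552.  -326.8    2. ]]
back left [[ 434.6 -317.4    9.5]]
slot end [[ 488.  -314.6    9.5]
 [ 498.1 -328.3    9.5]]
left edge offset of (450,-333.5): 20.093356582326308
[[507.20151086 352.61259274]] [[387.48071401 223.45956239]]
[[442.68239989 368.84807083]] [[397.21690866 232.04456697]]
[[582.70820723 332.85204817]] [[377.91355879 196.28468753]]
```

>>> {"name": "drive_tool", "arguments": {
  "commands": [
    [[0.0015, 0.0015, 0.09], 0],
    [[0.0015, 0.0015, 0.18], 0],
    [[0.0015, 0.0015, 0.24], 0],
    [[0.0015, 0.0015, 0.265], 0],
    [[0.0015, 0.0015, 0.276], 0],
    [[0.0015, 0.0015, 0.276], 0],
    [[0.0015, 0.0015, 0.276], 0]
  ],
  "claw": 0.45
}}

```text
time_s: 2.33
ee_pos: [450.4, -334.4, 17.1]
tool_rot: [0.993, 0.117, 0.001, 0.0]
force: [0.4, 1.2, -0.3]
grip_width: 47.1
```

>>> {"name": "drive_tool", "arguments": {
  "commands": [
    [[0, 0, 0], 0],
    [[0, 0, 0], 0],
    [[0, 0, 0], 0],
    [[0, 0, 0], 0],
    [[0, 0, 0], 0],
    [[0, 0, 0], 0]
  ],
  "claw": 1
}}

```text
time_s: 3.08
ee_pos: [450.4, -334.4, 17.0]
tool_rot: [0.993, 0.117, 0.001, 0.0]
force: [0.4, 0.5, 0.3]
grip_width: -0.2
```

```bash
python3 - <<'E'
from h import *
s,R=st()
im=imaging.camera("side")[:,:,::-1]; cv2.imwrite("pics/side2.png",im); crop(im,170,60,330,180,5,"s2.png")
im=imaging.camera("top")[:,:,::-1]; cv2.imwrite("pics/top2.png",im); crop(im,300,120,420,220,6,"t2.png")
E
```

```text
t 3.08 p [ 450.4 -334.4   17. ] x [0.973 0.232 0.001] y [ 0.232 -0.973  0.   ] z [ 0.001  0.    -1.   ] F [0.4 0.5 0.3] w -0.2 q [-0.76  0.52  1.77  0.    0.85  0.57]
```

View pics/s2.png

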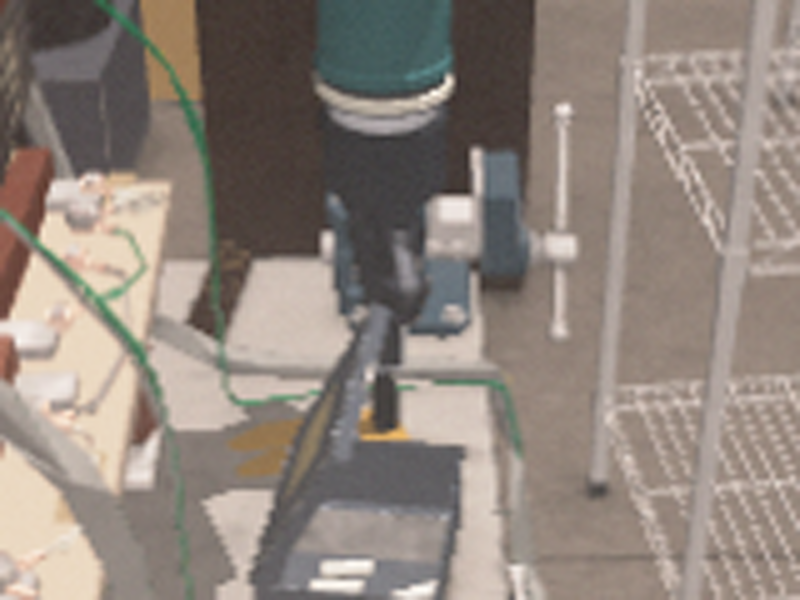

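View pics/t2.png

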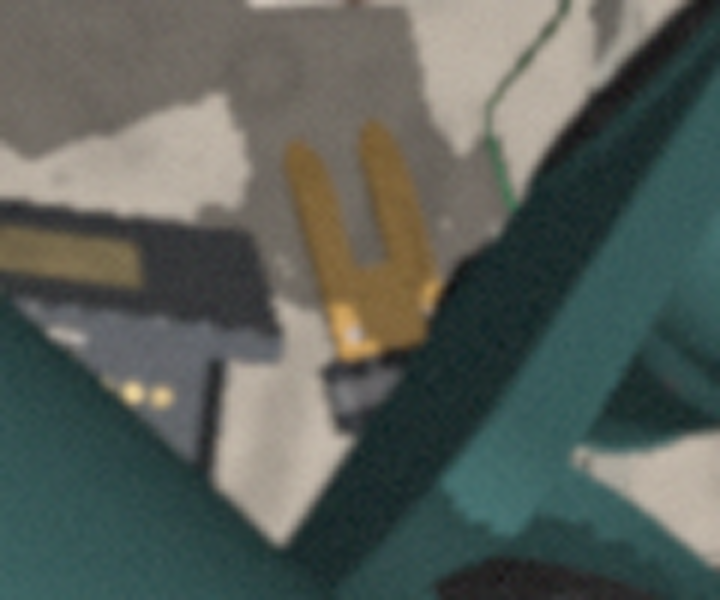

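```bash
python3 - <<'E'
from h import *
a=cv2.imread("pics/side1.png");b=cv2.imread("pics/side2.png")
def mk(im,pts,cam,x0,y0,x1,y1,f):
    c=cv2.resize(im[y0:y1,x0:x1],None,fx=f,fy=f,interpolation=cv2.INTER_NEAREST)
    for p in pts:
        u=(proj(cam,p)[0]-[x0-.5,y0-.5])*f
        cv2.circle(c,tuple(int(v) for v in u),4,(0,0,255),1)
    return c
p1=[448.6,-333,153.6];p2=[450.4,-334.4,17]
A=mk(a,[p1],"side",225,75,275,165,6);B=mk(b,[p2,[450,-333.5,45.5],[450.4,-334.4,90]],"side",225,75,275,165,6)
cv2.imwrite("pics/cmp.png",np.hstack([A,B]))
a=cv2.imread("pics/top1.png");b=cv2.imread("pics/top2.png")
A=mk(a,[p1],"top",345,155,400,205,7);B=mk(b,[p2,[450,-333.5,45.5]],"top",345,155,400,205,7)
cv2.imwrite("pics/cmpt.png",np.hstack([A,B]))
E
```

```text
(no output)
```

View pics/cmp.png

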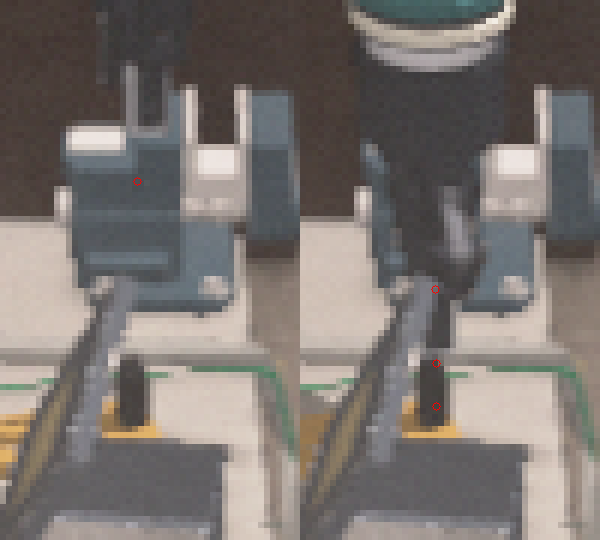

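View pics/cmpt.png

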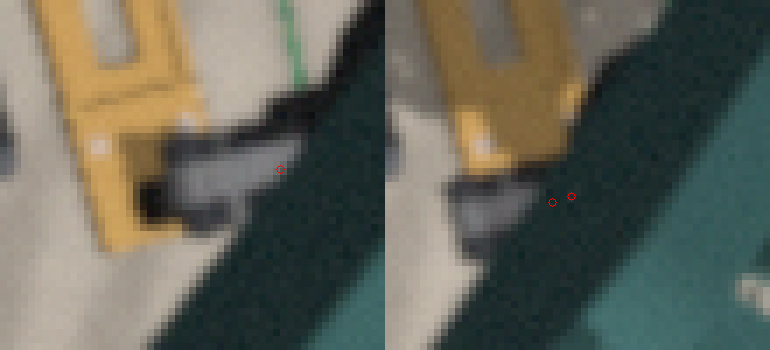

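```bash
python3 - <<'E'
from h import *
a=cv2.imread("pics/side0.png");b=cv2.imread("pics/side1.png");c=cv2.imread("pics/side2.png")
o=[cv2.resize(i[75:165,225:275],None,fx=5,fy=5,interpolation=cv2.INTER_NEAREST) for i in(a,b,c)]
cv2.imwrite("pics/cmp3.png",np.hstack(o))
s=ctrl.sense();print(s)
E
```

```text
{'time_s': 3.175, 'q': array([-7.62472254e-01,  5.19766053e-01,  1.76898673e+00,  1.14420842e-03,
        8.52010892e-01,  5.73589055e-01]), 'dq': array([ 4.83947587e-04,  1.07420239e-04,  9.98976924e-05, -3.30398947e-05,
        3.48858240e-04, -1.45100420e-03]), 'joint_torque': array([ 3.92699934e-03, -5.36447668e+01, -1.84923112e+01,  4.49435596e-03,
       -4.33330337e-03,  3.83674916e-06]), 'ee_pos': array([ 450.33970843, -334.38161457,   17.04956393]), 'tool_rot': array([9.93164181e-01, 1.16724261e-01, 5.96074541e-04, 4.49284991e-05]), 'force': array([0.0270494 , 0.28569684, 0.21422783]), 'wrist_torque': array([-0.01276861,  0.01041557, -0.04764505]), 'grip_width': 0.49024540490042495}
```

View pics/cmp3.png

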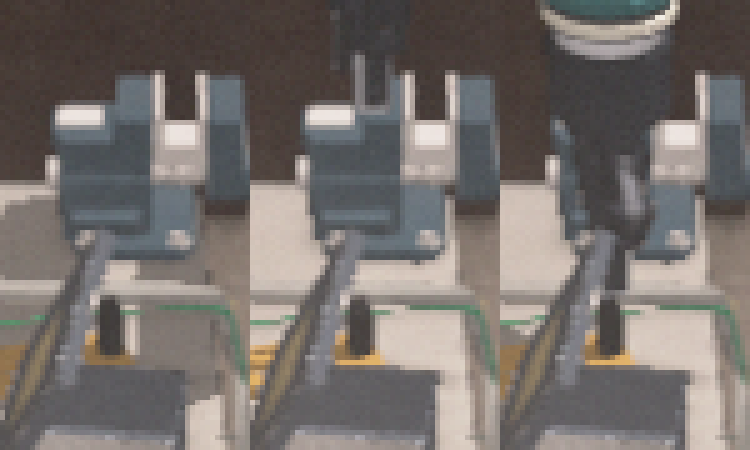

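View pics/side1.png

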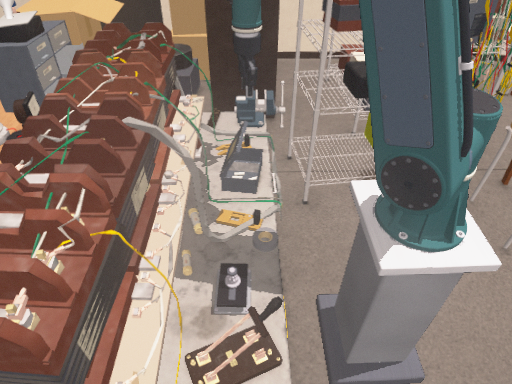

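>>> {"name": "drive_tool", "arguments": {
  "commands": [
    [[0, 0, 0], 0],
    [[0, 0, 0], 0],
    [[0, 0, 0], 0],
    [[0, 0, 0], 0]
  ],
  "claw": 0.45
}}

```text
time_s: 3.68
ee_pos: [450.3, -334.4, 17.0]
tool_rot: [0.993, 0.117, 0.001, 0.0]
force: [0.5, 0.6, -0.5]
grip_width: 46.7
```

>>> {"name": "drive_tool", "arguments": {
  "commands": [
    [[0, 0, 0.006], 0],
    [[0, 0, 0.012], 0],
    [[0, 0, 0.018], 0],
    [[0, 0, 0.024], 0],
    [[0, 0, 0.024], 0],
    [[0, 0, 0.024], 0]
  ]
}}

```text
time_s: 4.42
ee_pos: [450.4, -334.4, 5.0]
tool_rot: [0.993, 0.117, 0.001, 0.0]
force: [-0.2, -0.1, -0.7]
grip_width: 47.1
```

```bash
python3 - <<'E'
from h import *
s,R=st()
im=imaging.camera("side")[:,:,::-1]; cv2.imwrite("pics/side3.png",im)
o=[cv2.resize(i[75:165,225:275],None,fx=5,fy=5,interpolation=cv2.INTER_NEAREST) for i in(cv2.imread("pics/side0.png"),im)]
cv2.imwrite("pics/cmp4.png",np.hstack(o))
E
```

```text
t 4.42 p [ 450.4 -334.4    5. ] x [0.973 0.232 0.001] y [ 0.232 -0.973  0.   ] z [ 0.001  0.    -1.   ] F [-0.2 -0.1 -0.7] w 47.1 q [-0.76  0.54  1.78  0.    0.83  0.57]
```

View pics/cmp4.png

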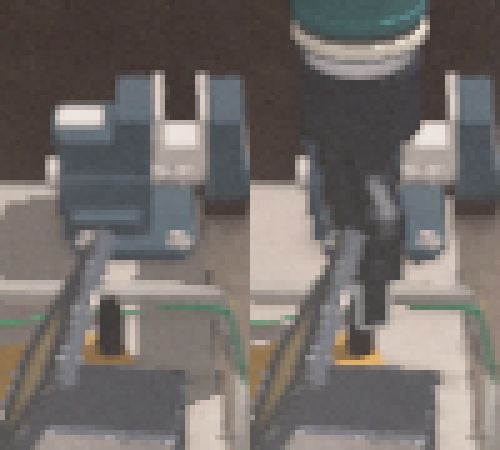

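>>> {"name": "drive_tool", "arguments": {
  "commands": [
    [[0, 0, 0], 0],
    [[0, 0, 0], 0],
    [[0, 0, 0], 0],
    [[0, 0, 0], 0]
  ],
  "claw": 0.7
}}

```text
time_s: 4.97
ee_pos: [450.4, -334.5, 5.2]
tool_rot: [0.993, 0.117, 0.001, 0.0]
force: [0.5, -0.0, 0.1]
grip_width: 25.5
```

```bash
python3 - <<'E'
from h import *
s,R=st()
im=imaging.camera("side")[:,:,::-1]
o=[cv2.resize(i[75:165,225:275],None,fx=5,fy=5,interpolation=cv2.INTER_NEAREST) for i in(cv2.imread("pics/side3.png"),im)]
im=imaging.camera("top")[:,:,::-1];
cv2.imwrite("pics/cmp5.png",np.hstack(o)); crop(im,330,130,420,220,6,"t5.png")
for z in(5,20,30,40,50): print(z,(proj("side",[443,-311,z])[0]).round(1),(proj("side",[450,-324,9.5])[0]).round(1))
E
```

```text
t 4.97 p [ 450.4 -334.5    5.2] x [0.973 0.232 0.001] y [ 0.232 -0.973  0.   ] z [ 0.001 -0.    -1.   ] F [ 0.5 -0.   0.1] w 25.5 q [-0.76  0.54  1.78  0.    0.83  0.57]
5 [249.6 149.4] [247.4 146. ]
20 [249.6 145.6] [247.4 146. ]
30 [249.6 143. ] [247.4 146. ]
40 [249.6 140.3] [247.4 146. ]
50 [249.6 137.7] [247.4 146. ]
```

View pics/cmp5.png

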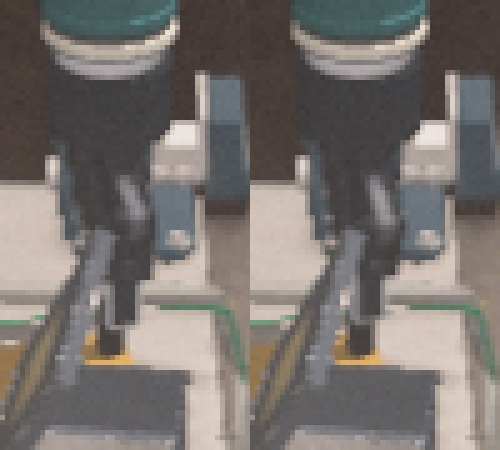

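View pics/t5.png

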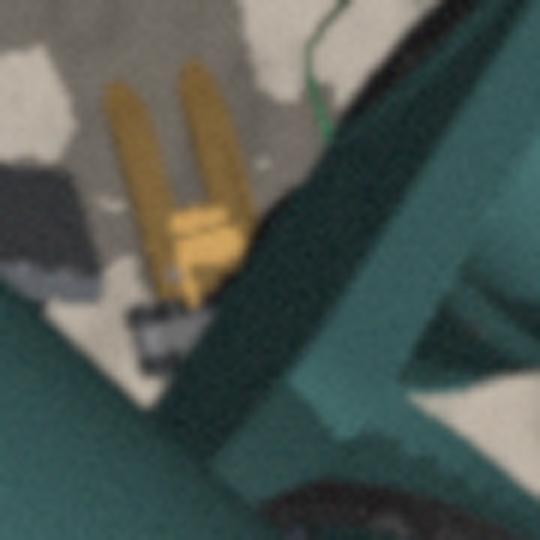

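>>> {"name": "drive_tool", "arguments": {
  "commands": [
    [[0, 0, 0], 0],
    [[0, 0, 0], 0],
    [[0, 0, 0], 0]
  ],
  "claw": 0.5
}}

```text
time_s: 5.45
ee_pos: [450.4, -334.5, 5.1]
tool_rot: [0.993, 0.117, 0.001, 0.0]
force: [-0.2, -0.7, 0.4]
grip_width: 42.9
```

>>> {"name": "drive_tool", "arguments": {
  "commands": [
    [[0, 0, 0.008], 0],
    [[0, 0, 0.016], 0],
    [[0, 0, 0.024], 0],
    [[0, 0, 0.032], 0],
    [[0, 0, 0.036], 0],
    [[0, 0, 0.04], 0],
    [[0, 0, 0.04], 0]
  ]
}}

```text
time_s: 6.32
ee_pos: [450.4, -334.5, -15.0]
tool_rot: [0.993, 0.117, 0.001, 0.0]
force: [0.4, 0.4, 0.7]
grip_width: 42.7
```

```bash
python3 - <<'E'
from h import *
s,R=st()
im=imaging.camera("side")[:,:,::-1]
o=[cv2.resize(i[75:165,225:275],None,fx=5,fy=5,interpolation=cv2.INTER_NEAREST) for i in(cv2.imread("pics/side3.png"),im)]
cv2.imwrite("pics/cmp6.png",np.hstack(o))
E
```

```text
t 6.33 p [ 450.4 -334.5  -15. ] x [0.973 0.232 0.001] y [ 0.232 -0.973  0.   ] z [ 0.001 -0.    -1.   ] F [0.4 0.4 0.7] w 42.7 q [-0.76  0.57  1.79  0.    0.78  0.57]
```

View pics/cmp6.png

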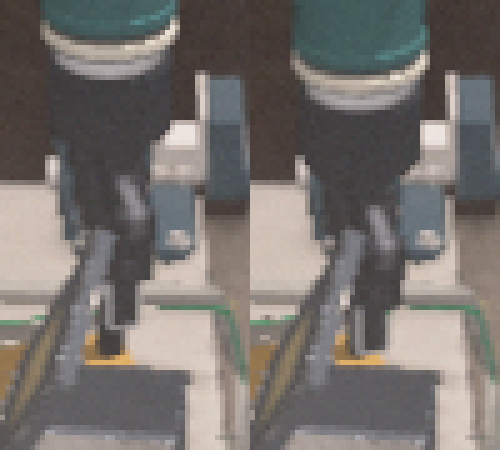

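>>> {"name": "drive_tool", "arguments": {
  "commands": [
    [[0, 0, 0], 0],
    [[0, 0, 0], 0],
    [[0, 0, 0], 0],
    [[0, 0, 0], 0],
    [[0, 0, 0], 0],
    [[0, 0, 0], 0]
  ],
  "claw": 1
}}

```text
time_s: 7.12
ee_pos: [450.7, -334.7, -14.6]
tool_rot: [0.993, 0.117, 0.001, 0.0]
force: [-0.3, 0.1, 5.0]
grip_width: 18.7
```

>>> {"name": "drive_tool", "arguments": {
  "commands": [
    [[0, 0, -0.02], 0],
    [[0, 0, -0.06], 0],
    [[0, 0, -0.12], 0],
    [[0, 0, -0.18], 0],
    [[0, 0, -0.24], 0],
    [[0, 0, -0.3], 0],
    [[0, 0, -0.36], 0],
    [[0, 0, -0.36], 0],
    [[0, 0, -0.36], 0]
  ]
}}

```text
time_s: 8.25
ee_pos: [449.6, -333.9, 164.4]
tool_rot: [0.993, 0.117, 0.0, -0.0]
force: [0.6, -0.5, -1.2]
grip_width: 19.1
```

```bash
python3 - <<'E'
from h import *
s,R=st()
im=imaging.camera("side")[:,:,::-1]; cv2.imwrite("pics/side4.png",im); crop(im,180,20,300,160,4.2,"s4.png")
im=imaging.camera("top")[:,:,::-1]; cv2.imwrite("pics/top4.png",im); crop(im,310,110,430,220,5,"t4.png")
E
```

```text
t 8.25 p [ 449.6 -333.9  164.4] x [0.973 0.232 0.001] y [ 0.232 -0.973 -0.001] z [ 0.001  0.001 -1.   ] F [ 0.6 -0.5 -1.2] w 19.1 q [-0.76  0.33  1.63  0.    1.18  0.57]
```

View pics/s4.png

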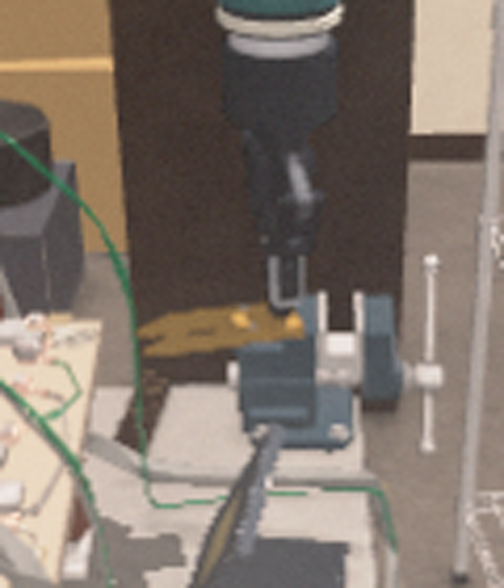

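View pics/t4.png

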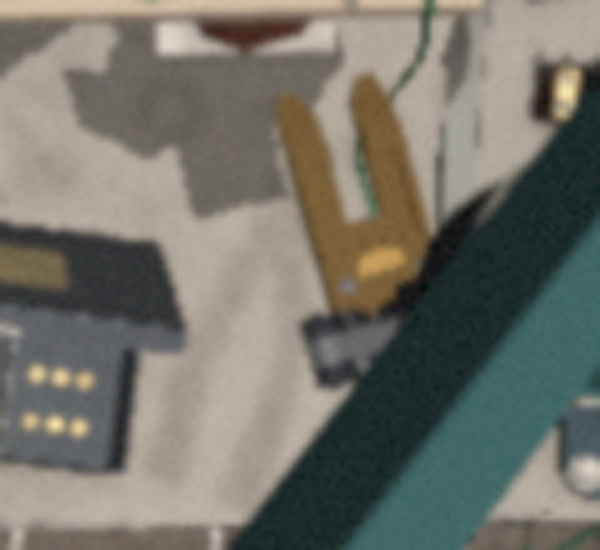

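```bash
python3 - <<'E'
from h import *
p=tri((196.5,163),(215,238));print("bend",p.round(1),(proj("top",p)-[196.5,163]).round(1),(proj("side",p)-[215,238]).round(1))
# hose over closed shoe : top points, side points on same hose
for z in(0,10,20,40,60):
    q=onplane("top",[(210,180),(222,196),(196,162),(180,145)],z); print(z,q.round(0)[:,:2].tolist(),proj("side",q).round(0).tolist())
im=cv2.imread("pics/side4.png"); crop(im,170,160,300,310,4,"s4b.png")
E
```

```text
bend [521.2  59.2  -3.7] [[-0.1 -6.1]] [[5.7 0.5]]
0 [[466.0, 28.0], [429.0, 0.0], [509.0, 60.0], [549.0, 97.0]] [[243.0, 228.0], [257.0, 220.0], [226.0, 238.0], [208.0, 249.0]]
10 [[465.0, 27.0], [428.0, -0.0], [508.0, 59.0], [548.0, 95.0]] [[243.0, 225.0], [258.0, 217.0], [226.0, 234.0], [209.0, 246.0]]
20 [[464.0, 26.0], [427.0, -1.0], [506.0, 57.0], [546.0, 93.0]] [[243.0, 222.0], [258.0, 214.0], [226.0, 231.0], [209.0, 243.0]]
40 [[463.0, 24.0], [426.0, -2.0], [504.0, 55.0], [543.0, 90.0]] [[244.0, 216.0], [258.0, 208.0], [227.0, 225.0], [210.0, 236.0]]
60 [[461.0, 22.0], [425.0, -4.0], [501.0, 52.0], [539.0, 87.0]] [[245.0, 209.0], [259.0, 202.0], [228.0, 218.0], [211.0, 229.0]]
```

View pics/s4b.png

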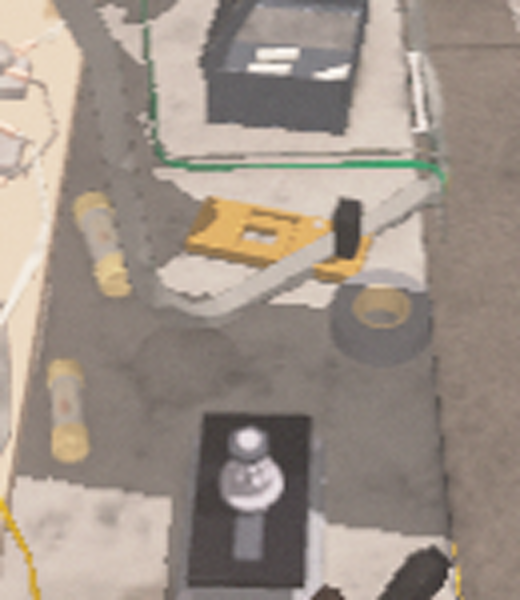

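>>> {"name": "drive_tool", "arguments": {
  "commands": [
    [[0.02, -0.05, 0], -0.2],
    [[0.04, -0.11, 0], -0.5],
    [[0.06, -0.17, 0], -0.8],
    [[0.078, -0.24, 0], -1],
    [[0.078, -0.24, 0], -1],
    [[0.078, -0.24, 0], -1]
  ]
}}

```text
time_s: 9.1
ee_pos: [459.3, -208.0, 163.4]
tool_rot: [0.929, 0.37, -0.0, -0.001]
force: [-0.1, -0.7, -2.4]
grip_width: 18.9
```

```bash
python3 - <<'E'
from h import *
s,R=st()
d=np.array([482,45,165])-s["ee_pos"]; print(d, (R.T@d/500).round(3), np.degrees(np.arctan2(R[1,0],R[0,0])))
E
```

```text
t 9.1 p [ 459.3 -208.   163.4] x [0.727 0.687 0.   ] y [ 0.687 -0.727 -0.002] z [-0.001  0.002 -1.   ] F [-0.1 -0.7 -2.4] w 18.9 q [-0.56  0.26  1.75  0.    1.14  0.25]
[ 22.73337574 253.0301223    1.63857394] [ 0.381 -0.337 -0.002] 43.3844409042575
```

>>> {"name": "drive_tool", "arguments": {
  "commands": [
    [[0.06, -0.05, 0], -0.25],
    [[0.12, -0.1, 0], -0.5],
    [[0.18, -0.16, 0], -0.75],
    [[0.25, -0.22, 0], -1],
    [[0.32, -0.28, 0], -1],
    [[0.381, -0.337, 0], -1],
    [[0.381, -0.337, 0], -1],
    [[0.381, -0.337, 0], -1]
  ]
}}

```text
time_s: 10.1
ee_pos: [482.3, 44.4, 163.5]
tool_rot: [0.802, 0.597, -0.0, -0.001]
force: [-0.7, 0.1, -1.1]
grip_width: 18.7
```

```bash
python3 - <<'E'
from h import *
s,R=st()
d=np.array([483,45,80])-s["ee_pos"]; print(d, (R.T@d/500).round(3), np.degrees(np.arctan2(R[1,0],R[0,0])))
E
```

```text
t 10.1 p [482.3  44.4 163.5] x [0.286 0.958 0.   ] y [ 0.958 -0.286 -0.002] z [-0.002  0.001 -1.   ] F [-0.7  0.1 -1.1] w 18.7 q [-0.05  0.23  1.79  0.    1.13  0.24]
[  0.6956433    0.64648481 -83.50510852] [0.002 0.001 0.167] 73.36650700451274
```

>>> {"name": "drive_tool", "arguments": {
  "commands": [
    [[0, 0, 0.05], -0.25],
    [[0, 0, 0.1], -0.5],
    [[0.002, 0.001, 0.167], -0.5],
    [[0.002, 0.001, 0.167], -0.5],
    [[0.002, 0.001, 0.167], -0.5]
  ]
}}

```text
time_s: 10.72
ee_pos: [483.7, 44.3, 80.7]
tool_rot: [0.718, 0.696, -0.0, -0.001]
force: [0.0, -0.5, -1.4]
grip_width: 18.8
```

```bash
python3 - <<'E'
from h import *
s,R=st()
im=imaging.camera("side")[:,:,::-1]; cv2.imwrite("pics/side5.png",im); crop(im,190,180,290,320,4.2,"s5.png")
im=imaging.camera("top")[:,:,::-1]; cv2.imwrite("pics/top5.png",im); crop(im,90,120,230,220,5.5,"t5.png")
E
```

```text
t 10.72 p [483.7  44.3  80.7] x [0.03  1.    0.001] y [ 1.    -0.03  -0.001] z [-0.001  0.001 -1.   ] F [ 0.  -0.5 -1.4] w 18.8 q [-0.05  0.34  1.88  0.    0.92 -0.02]
```

View pics/s5.png

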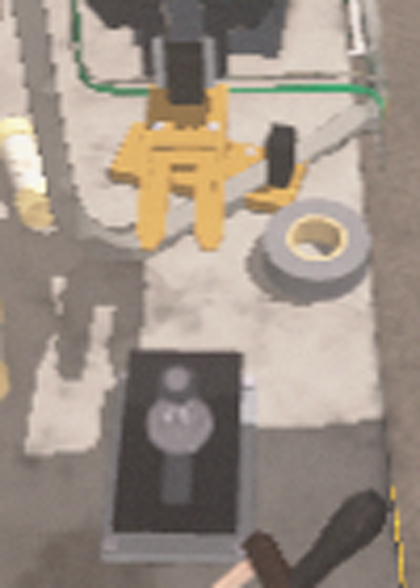

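View pics/t5.png

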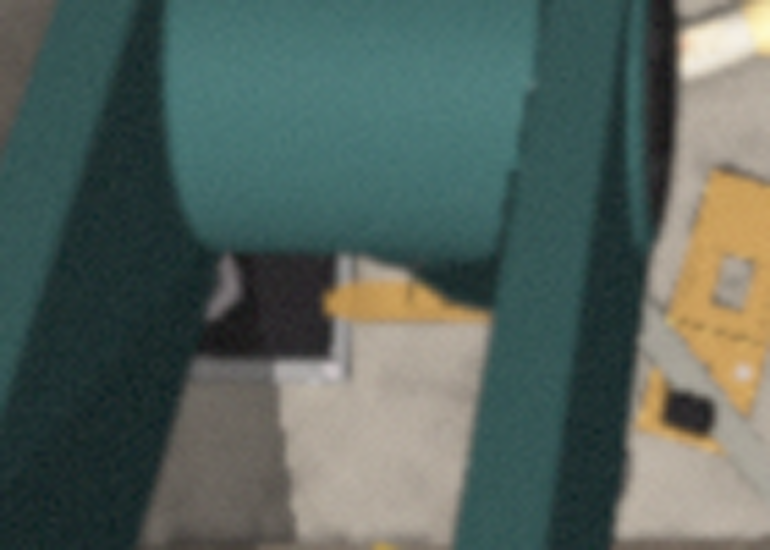

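>>> {"name": "drive_tool", "arguments": {
  "commands": [
    [[0, 0, 0.04], 0],
    [[0, 0, 0.08], 0],
    [[0, 0, 0.117], 0],
    [[0, 0, 0.117], 0],
    [[0, 0, 0.117], 0]
  ]
}}

```text
time_s: 11.45
ee_pos: [485.3, 44.6, 23.9]
tool_rot: [0.717, 0.697, 0.001, 0.001]
force: [0.2, 0.5, -1.8]
grip_width: 18.9
```

```bash
python3 - <<'E'
from h import *
s,R=st()
im=imaging.camera("side")[:,:,::-1]; cv2.imwrite("pics/side6.png",im); crop(im,205,200,275,310,5.4,"s6.png")
im=imaging.camera("top")[:,:,::-1]; cv2.imwrite("pics/top6.png",im); crop(im,100,140,200,200,8,"t6.png")
E
```

```text
t 11.45 p [485.3  44.6  23.9] x [0.029 1.    0.001] y [ 1.    -0.029  0.003] z [ 0.003  0.001 -1.   ] F [ 0.2  0.5 -1.8] w 18.9 q [-0.05  0.43  1.93  0.    0.78 -0.02]
```

View pics/s6.png

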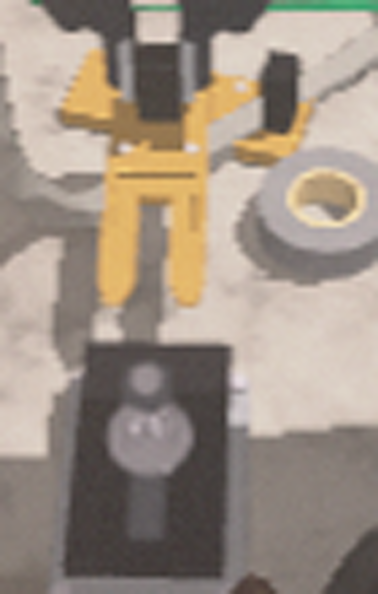

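View pics/t6.png

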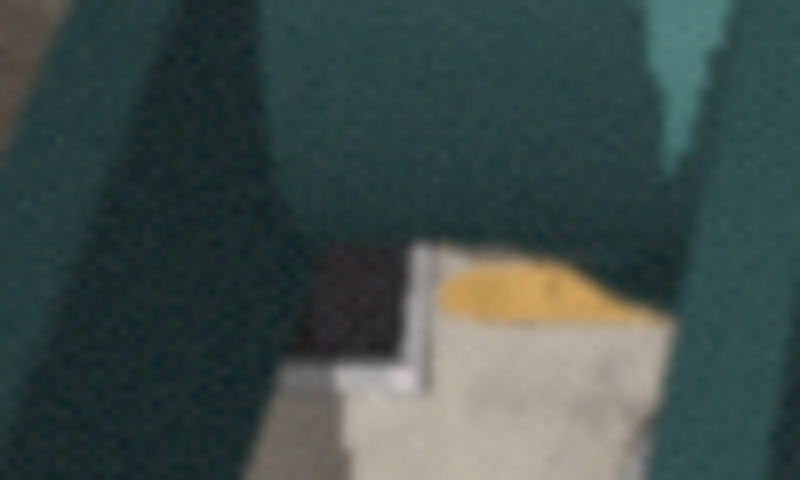

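```bash
cat > al.py <<'E'
from h import *
def shoeline(im,z,r0,r1,c0=215,c1=252):
    g=cv2.cvtColor(im,cv2.COLOR_BGR2HSV)
    m=cv2.inRange(g,(14,110,70),(28,255,255)); P=[]
    for r in range(r0,r1):
        k=np.where(m[r,c0:c1])[0]+c0
        if len(k)<6: continue
        gaps=np.where(np.diff(k)>2)[0]
        L,Rr=k[0]-.5,k[-1]+.5
        w=onplane("side",[(L+.0,r),(Rr,r)],z)
        sl=None
        if len(gaps): 
            a,b=k[gaps[0]]+.5,k[gaps[0]+1]-.5; ww=onplane("side",[(a,r),(b,r)],z); sl=ww[:,0].mean().round(1),abs(ww[0,0]-ww[1,0]).round(1)
        print(r,"y",w[:,1].mean().round(1),"mid x",w[:,0].mean().round(1),"w",abs(w[0,0]-w[1,0]).round(1),"slot",sl)
def slabline(im,rows,c0=208,c1=256):
    g=im.sum(2).astype(int)//3
    for r in rows:
        k=np.where(g[r,c0:c1]<72)[0]+c0
        if len(k)<2: continue
        w=onplane("side",[(k[0]-.5,r),(k[-1]+.5,r)],32); print(r,"y",w[:,1].mean().round(1),"mid",w[:,0].mean().round(1),"w",abs(w[0,0]-w[1,0]).round(1))
E
python3 - <<'E'
from al import *
im=cv2.imread("pics/side6.png")
shoeline(im,46,234,257)
slabline(im,range(264,308,3))
# stud via head blob edges: crop cols
for nm,u,z in(("head",(205+150/5.4-.4,200+437/5.4),39),("nut",(205+148/5.4-.4,200+378/5.4),78)): print(nm,onplane("side",[u],z))
print("slot",onplane("side",[(205+147/5.4-.4,200+510/5.4)],32))
E
```

```text
234 y 89.6 mid x 487.4 w 41.8 slot None
235 y 92.7 mid x 487.3 w 41.7 slot None
236 y 95.7 mid x 487.3 w 41.6 slot None
237 y 98.8 mid x 487.2 w 41.5 slot None
238 y 101.9 mid x 487.2 w 41.4 slot (np.float64(488.3), np.float64(16.1))
239 y 104.9 mid x 488.3 w 43.5 slot (np.float64(487.1), np.float64(13.7))
240 y 107.9 mid x 488.2 w 43.4 slot (np.float64(487.1), np.float64(13.7))
241 y 110.9 mid x 488.2 w 43.3 slot (np.float64(487.0), np.float64(13.7))
242 y 113.9 mid x 488.1 w 43.2 slot (np.float64(487.0), np.float64(13.6))
243 y 116.8 mid x 488.1 w 43.1 slot (np.float64(488.1), np.float64(15.9))
244 y 119.8 mid x 489.2 w 45.2 slot (np.float64(488.0), np.float64(15.8))
245 y 122.7 mid x 489.1 w 45.1 slot (np.float64(488.0), np.float64(15.8))
246 y 125.6 mid x 487.9 w 42.7 slot (np.float64(487.9), np.float64(15.7))
247 y 128.5 mid x 487.9 w 42.6 slot (np.float64(489.0), np.float64(13.5))
248 y 131.4 mid x 489.0 w 44.7 slot (np.float64(487.8), np.float64(15.7))
249 y 134.3 mid x 490.0 w 42.4 slot (np.float64(487.8), np.float64(15.6))
250 y 137.1 mid x 490.0 w 42.3 slot (np.float64(487.
[... 182 characters left out ...]
mid x 488.7 w 39.8 slot (np.float64(487.6), np.float64(15.5))
254 y 148.4 mid x 488.7 w 39.6 slot (np.float64(487.6), np.float64(19.8))
255 y 151.2 mid x 488.6 w 39.5 slot (np.float64(488.6), np.float64(22.0))
273 y 189.3 mid 468.1 w 19.3
276 y 196.8 mid 487.3 w 57.6
279 y 204.4 mid 487.1 w 57.1
282 y 212.0 mid 487.0 w 56.7
285 y 219.4 mid 489.0 w 56.3
288 y 226.7 mid 486.8 w 55.9
291 y 233.9 mid 488.7 w 55.6
294 y 241.1 mid 489.6 w 57.2
297 y 248.1 mid 489.5 w 56.8
300 y 255.0 mid 489.4 w 56.4
303 y 261.9 mid 490.2 w 58.1
306 y 268.8 mid 481.1 w 39.8
head [[488.02266832 214.07015483  39.        ]]
nut [[487.36946454 214.9227072   78.        ]]
slot [[488.92283089 242.08167728  32.        ]]
```

>>> {"name": "drive_tool", "arguments": {
  "commands": [
    [[0.02, -0.003, 0], 0],
    [[0.04, -0.0056, 0], 0],
    [[0.06, -0.0056, 0], 0],
    [[0.06, -0.0056, 0.005], 0],
    [[0.06, -0.0056, 0.0095], 0],
    [[0.06, -0.0056, 0.0095], 0]
  ]
}}

```text
time_s: 12.3
ee_pos: [483.2, 74.5, 18.8]
tool_rot: [0.717, 0.697, 0.001, 0.001]
force: [-0.6, 0.2, -2.5]
grip_width: 18.7
```

```bash
python3 - <<'E'
from al import *
s,R=st()
im=imaging.camera("side")[:,:,::-1].copy(); cv2.imwrite("pics/side7.png",im); crop(im,205,200,275,310,5.4,"s7.png")
shoeline(im,41,246,270)
slabline(im,range(276,308,3))
E
```

```text
t 12.3 p [483.2  74.5  18.8] x [0.03  1.    0.001] y [ 1.    -0.03   0.002] z [ 0.002  0.001 -1.   ] F [-0.6  0.2 -2.5] w 18.7 q [0.01 0.44 1.93 0.   0.77 0.04]
246 y 121.5 mid x 485.9 w 43.1 slot None
247 y 124.4 mid x 485.9 w 43.0 slot None
248 y 127.3 mid x 485.8 w 42.8 slot None
249 y 130.2 mid x 485.8 w 42.7 slot (np.float64(485.8), np.float64(11.2))
250 y 133.1 mid x 485.7 w 42.6 slot (np.float64(484.6), np.float64(13.5))
251 y 136.0 mid x 485.7 w 42.5 slot (np.float64(484.6), np.float64(13.4))
252 y 138.8 mid x 485.7 w 42.4 slot (np.float64(485.7), np.float64(15.6))
253 y 141.6 mid x 486.7 w 44.5 slot (np.float64(486.7), np.float64(13.4))
254 y 144.5 mid x 486.7 w 44.4 slot (np.float64(486.7), np.float64(13.3))
255 y 147.3 mid x 486.6 w 44.3 slot (np.float64(486.6), np.float64(13.3))
256 y 150.1 mid x 486.6 w 44.2 slot (np.float64(486.6), np.float64(13.3))
257 y 152.8 mid x 486.6 w 44.1 slot (np.float64(486.6), np.float64(13.2))
258 y 155.6 mid x 486.5 w 43.9 slot (np.float64(486.5), np.float64(13.2))
259 y 158.4 mid x 486.5 w 43.8 slot (np.float64(486.5), np.float64(13.2))
26
[... 253 characters left out ...]
ot (np.float64(486.3), np.float64(13.0))
264 y 171.9 mid x 487.4 w 45.5 slot (np.float64(486.3), np.float64(13.0))
265 y 174.6 mid x 486.2 w 43.2 slot (np.float64(486.2), np.float64(13.0))
266 y 177.3 mid x 486.2 w 43.1 slot (np.float64(487.3), np.float64(15.1))
267 y 179.9 mid x 487.2 w 40.8 slot (np.float64(487.2), np.float64(19.3))
268 y 182.6 mid x 486.1 w 38.6 slot (np.float64(487.2), np.float64(23.6))
279 y 204.7 mid 464.9 w 12.7
282 y 211.9 mid 488.1 w 54.6
285 y 219.4 mid 489.0 w 56.3
288 y 226.7 mid 488.9 w 55.9
291 y 233.9 mid 488.7 w 55.6
294 y 241.1 mid 489.6 w 57.2
297 y 248.1 mid 489.5 w 56.8
300 y 255.0 mid 489.4 w 56.4
303 y 261.9 mid 490.2 w 58.1
306 y 268.8 mid 479.1 w 35.8
```

View pics/s7.png

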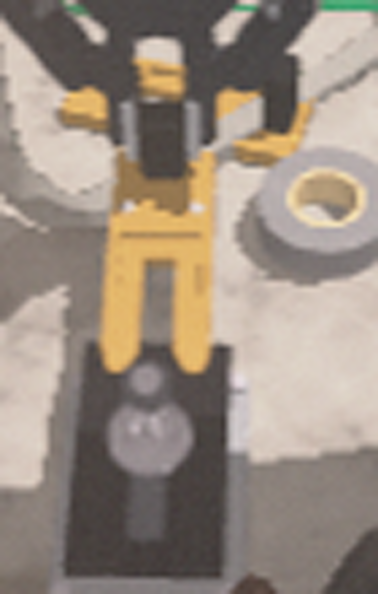

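>>> {"name": "drive_tool", "arguments": {
  "commands": [
    [[0, 0, 0.001], 0],
    [[0, 0, 0.001], 0],
    [[0, 0, 0.001], 0]
  ]
}}

```text
time_s: 12.72
ee_pos: [483.4, 74.4, 18.5]
tool_rot: [0.718, 0.696, 0.001, 0.001]
force: [-0.8, -0.5, -2.5]
grip_width: 18.6
```

>>> {"name": "drive_tool", "arguments": {
  "commands": [
    [[0, 0, 0.001], 0],
    [[0, 0, 0.001], 0],
    [[0, 0, 0.001], 0]
  ]
}}

```text
time_s: 13.1
ee_pos: [483.4, 74.4, 18.0]
tool_rot: [0.718, 0.696, 0.001, 0.001]
force: [-0.6, 0.6, -1.7]
grip_width: 18.7
```

>>> {"name": "drive_tool", "arguments": {
  "commands": [
    [[0, 0, 0.001], 0],
    [[0, 0, 0.001], 0],
    [[0, 0, 0.001], 0]
  ]
}}

```text
time_s: 13.48
ee_pos: [483.5, 74.4, 17.5]
tool_rot: [0.718, 0.696, 0.001, 0.001]
force: [-0.6, -0.3, -1.5]
grip_width: 18.6
```

>>> {"name": "drive_tool", "arguments": {
  "commands": [
    [[0, 0, 0.001], 0],
    [[0, 0, 0.001], 0],
    [[0, 0, 0.001], 0]
  ]
}}

```text
time_s: 13.85
ee_pos: [483.5, 74.4, 17.1]
tool_rot: [0.718, 0.696, 0.001, 0.001]
force: [-0.2, -0.4, 0.7]
grip_width: 18.8
```

>>> {"name": "drive_tool", "arguments": {
  "commands": [
    [[0, 0, 0.001], 0],
    [[0, 0, 0.001], 0],
    [[0, 0, 0.001], 0]
  ]
}}

```text
time_s: 14.22
ee_pos: [483.6, 74.4, 16.7]
tool_rot: [0.718, 0.696, 0.001, 0.001]
force: [-0.6, -1.5, 3.3]
grip_width: 18.6
```

>>> {"name": "drive_tool", "arguments": {
  "commands": [
    [[0, -0.0008, -0.001], 0],
    [[0.008, -0.0008, -0.001], 0],
    [[0.016, -0.0008, -0.001], 0],
    [[0.024, -0.0008, -0.001], 0],
    [[0.028, -0.0008, -0.001], 0],
    [[0.028, -0.0008, -0.001], 0]
  ]
}}

```text
time_s: 14.98
ee_pos: [483.6, 88.8, 17.2]
tool_rot: [0.718, 0.697, 0.001, 0.001]
force: [0.1, 2.0, 1.1]
grip_width: 18.8
```

```bash
python3 - <<'E'
from al import *
s,R=st()
im=imaging.camera("side")[:,:,::-1].copy(); cv2.imwrite("pics/side8.png",im); crop(im,205,200,275,310,5.4,"s8.png")
E
```

```text
t 14.97 p [483.6  88.8  17.2] x [0.03  1.    0.001] y [ 1.    -0.03   0.003] z [ 0.003  0.001 -1.   ] F [0.1 2.  1.1] w 18.8 q [0.04 0.45 1.93 0.   0.76 0.07]
```

View pics/s8.png

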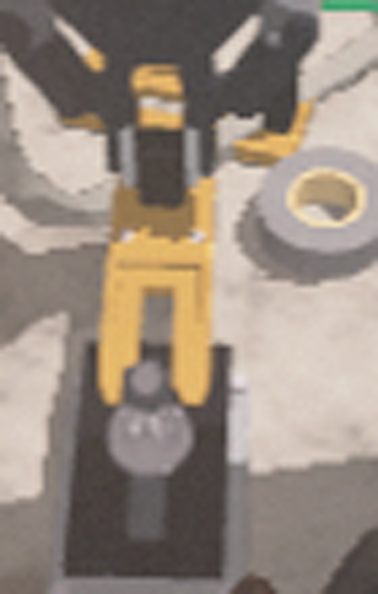

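>>> {"name": "drive_tool", "arguments": {
  "commands": [
    [[0.004, 0, 0], 0],
    [[0.008, 0, 0], 0],
    [[0.012, 0, 0], 0],
    [[0.012, 0, 0], 0]
  ]
}}

```text
time_s: 15.52
ee_pos: [483.8, 94.9, 17.2]
tool_rot: [0.718, 0.696, 0.001, 0.001]
force: [-0.6, -0.1, 0.3]
grip_width: 18.9
```

>>> {"name": "drive_tool", "arguments": {
  "commands": [
    [[0.004, 0, 0], 0],
    [[0.008, 0, 0], 0],
    [[0.012, 0, 0], 0],
    [[0.012, 0, 0], 0]
  ]
}}

```text
time_s: 16.02
ee_pos: [484.0, 101.2, 17.2]
tool_rot: [0.718, 0.697, 0.002, 0.001]
force: [0.2, 0.4, 1.6]
grip_width: 18.7
```

>>> {"name": "drive_tool", "arguments": {
  "commands": [
    [[0.004, 0, 0], 0],
    [[0.008, 0, 0], 0],
    [[0.012, 0, 0], 0],
    [[0.012, 0, 0], 0]
  ]
}}

```text
time_s: 16.52
ee_pos: [484.3, 107.5, 17.2]
tool_rot: [0.718, 0.697, 0.002, 0.001]
force: [0.4, -0.4, 1.3]
grip_width: 18.5
```

>>> {"name": "drive_tool", "arguments": {
  "commands": [
    [[0.003, 0, 0], 0],
    [[0.006, 0, 0], 0],
    [[0.009, 0, 0], 0],
    [[0.009, 0, 0], 0]
  ]
}}

```text
time_s: 17.02
ee_pos: [484.6, 111.6, 17.3]
tool_rot: [0.717, 0.697, 0.002, 0.001]
force: [-0.2, -4.3, 5.1]
grip_width: 19.0
```

>>> {"name": "drive_tool", "arguments": {
  "commands": [
    [[0.003, 0, 0], 0],
    [[0.006, 0, 0], 0],
    [[0.009, 0, 0], 0],
    [[0.009, 0, 0], 0]
  ]
}}

```text
time_s: 17.52
ee_pos: [484.7, 115.8, 17.4]
tool_rot: [0.717, 0.697, 0.001, 0.001]
force: [0.1, -5.3, 5.0]
grip_width: 18.6
```

```bash
python3 - <<'E'
from al import *
s,R=st()
im=imaging.camera("side")[:,:,::-1].copy(); cv2.imwrite("pics/side9.png",im); crop(im,205,200,275,310,5.4,"s9.png")
E
```

```text
t 17.52 p [484.7 115.8  17.4] x [0.029 1.    0.001] y [ 1.    -0.029  0.004] z [ 0.004  0.    -1.   ] F [ 0.1 -5.3  5. ] w 18.6 q [0.1  0.45 1.91 0.   0.77 0.12]
```

View pics/s9.png

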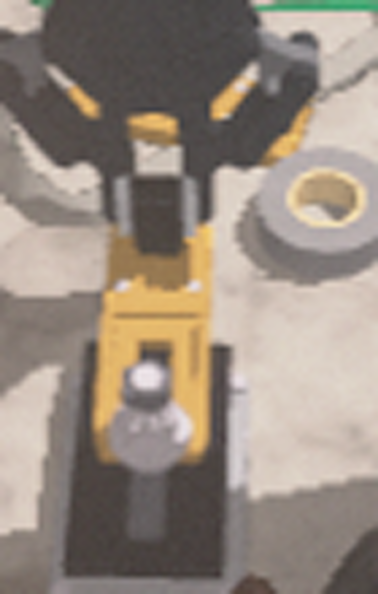

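>>> {"name": "drive_tool", "arguments": {
  "commands": [
    [[0.003, 0, 0], 0],
    [[0.006, 0, 0], 0],
    [[0.009, 0, 0], 0],
    [[0.009, 0, 0], 0]
  ]
}}

```text
time_s: 18.08
ee_pos: [484.8, 120.1, 17.4]
tool_rot: [0.717, 0.697, 0.001, 0.001]
force: [-0.2, -5.1, 3.5]
grip_width: 18.9
```

>>> {"name": "drive_tool", "arguments": {
  "commands": [
    [[0.003, 0, 0], 0],
    [[0.006, 0, 0], 0],
    [[0.009, 0, 0], 0],
    [[0.009, 0, 0], 0]
  ]
}}

```text
time_s: 18.58
ee_pos: [484.9, 124.7, 17.4]
tool_rot: [0.717, 0.697, 0.001, 0.001]
force: [0.4, -3.7, 3.8]
grip_width: 18.9
```

>>> {"name": "drive_tool", "arguments": {
  "commands": [
    [[0.003, 0, 0], 0],
    [[0.006, 0, 0], 0],
    [[0.009, 0, 0], 0],
    [[0.009, 0, 0], 0]
  ]
}}

```text
time_s: 19.08
ee_pos: [485.0, 129.5, 17.4]
tool_rot: [0.717, 0.697, 0.001, 0.001]
force: [0.3, -2.6, 4.3]
grip_width: 18.6
```

>>> {"name": "drive_tool", "arguments": {
  "commands": [
    [[0.004, 0, 0], 0],
    [[0.008, 0, 0], 0],
    [[0.012, 0, 0], 0],
    [[0.012, 0, 0], 0]
  ]
}}

```text
time_s: 19.58
ee_pos: [485.2, 135.8, 17.4]
tool_rot: [0.717, 0.697, 0.002, 0.001]
force: [-0.7, -1.4, 3.7]
grip_width: 18.6
```

>>> {"name": "drive_tool", "arguments": {
  "commands": [
    [[0.004, 0, 0], 0],
    [[0.008, 0, 0], 0],
    [[0.012, 0, 0], 0],
    [[0.012, 0, 0], 0]
  ]
}}

```text
time_s: 20.08
ee_pos: [485.4, 142.1, 17.4]
tool_rot: [0.717, 0.697, 0.002, 0.001]
force: [-1.2, -3.9, 4.0]
grip_width: 18.8
```

>>> {"name": "drive_tool", "arguments": {
  "commands": [
    [[0.004, 0, 0], 0],
    [[0.008, 0, 0], 0],
    [[0.01, 0, 0], 0],
    [[0.01, 0, 0], 0]
  ]
}}

```text
time_s: 20.58
ee_pos: [485.5, 147.3, 17.4]
tool_rot: [0.717, 0.697, 0.002, 0.001]
force: [0.5, -4.1, 3.8]
grip_width: 18.5
```

```bash
python3 - <<'E'
from al import *
s,R=st()
im=imaging.camera("side")[:,:,::-1].copy(); cv2.imwrite("pics/side10.png",im); crop(im,205,200,275,310,5.4,"s10.png")
E
```

```text
t 20.57 p [485.5 147.3  17.4] x [0.029 1.    0.001] y [ 1.    -0.029  0.003] z [ 0.003  0.001 -1.   ] F [ 0.5 -4.1  3.8] w 18.5 q [0.16 0.46 1.89 0.   0.78 0.19]
```

View pics/s10.png

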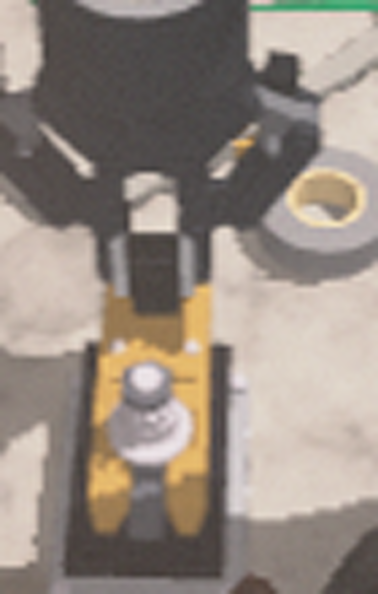

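Push normal (4 N, flat phase) and centred. Small steps towards home.

>>> {"name": "drive_tool", "arguments": {
  "commands": [
    [[0.002, 0, 0], 0],
    [[0.004, 0, 0], 0],
    [[0.006, 0, 0], 0],
    [[0.006, 0, 0], 0]
  ]
}}

```text
time_s: 21.12
ee_pos: [485.6, 150.5, 17.4]
tool_rot: [0.717, 0.697, 0.002, 0.001]
force: [-0.3, -3.2, 3.9]
grip_width: 19.0
```

>>> {"name": "drive_tool", "arguments": {
  "commands": [
    [[0.002, 0, 0], 0],
    [[0.004, 0, 0], 0],
    [[0.006, 0, 0], 0],
    [[0.006, 0, 0], 0]
  ]
}}

```text
time_s: 21.62
ee_pos: [485.7, 154.0, 17.4]
tool_rot: [0.717, 0.697, 0.002, 0.0]
force: [-0.3, -1.2, 4.6]
grip_width: 18.7
```

>>> {"name": "drive_tool", "arguments": {
  "commands": [
    [[0.002, 0, 0], 0],
    [[0.004, 0, 0], 0],
    [[0.004, 0, 0], 0]
  ]
}}

```text
time_s: 22.0
ee_pos: [485.8, 156.0, 17.4]
tool_rot: [0.717, 0.697, 0.002, 0.0]
force: [0.0, -2.3, 4.6]
grip_width: 18.8
```

>>> {"name": "drive_tool", "arguments": {
  "commands": [
    [[0.002, 0, 0], 0],
    [[0.003, 0, 0], 0],
    [[0.003, 0, 0], 0]
  ]
}}

```text
time_s: 22.38
ee_pos: [485.8, 157.5, 17.4]
tool_rot: [0.717, 0.697, 0.002, 0.0]
force: [0.9, -3.6, 4.9]
grip_width: 18.5
```

>>> {"name": "drive_tool", "arguments": {
  "commands": [
    [[0.002, 0, 0], 0],
    [[0.003, 0, 0], 0],
    [[0.003, 0, 0], 0]
  ]
}}

```text
time_s: 22.75
ee_pos: [485.8, 158.2, 17.4]
tool_rot: [0.717, 0.697, 0.002, 0.001]
force: [0.9, -8.3, 4.5]
grip_width: 19.0
```

```bash
python3 - <<'E'
from al import *
s,R=st()
im=imaging.camera("side")[:,:,::-1].copy(); cv2.imwrite("pics/side11.png",im); crop(im,205,230,265,310,7,"s11.png")
E
```

```text
t 22.75 p [485.8 158.2  17.4] x [0.029 1.    0.001] y [ 1.    -0.029  0.003] z [ 0.003  0.001 -1.   ] F [ 0.9 -8.3  4.5] w 19.0 q [0.18 0.47 1.88 0.   0.79 0.21]
```

View pics/s11.png

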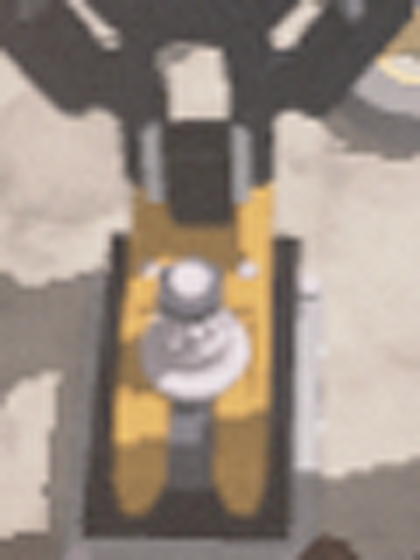

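```bash
python3 - <<'E'
import cv2,numpy as np
o=[cv2.resize(cv2.imread(f"pics/side{i}.png")[262:292,222:244],None,fx=11,fy=11,interpolation=cv2.INTER_CUBIC) for i in(7,10,11)]
cv2.imwrite("pics/cmp7.png",np.hstack(o))
E
```

```text
(no output)
```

View pics/cmp7.png

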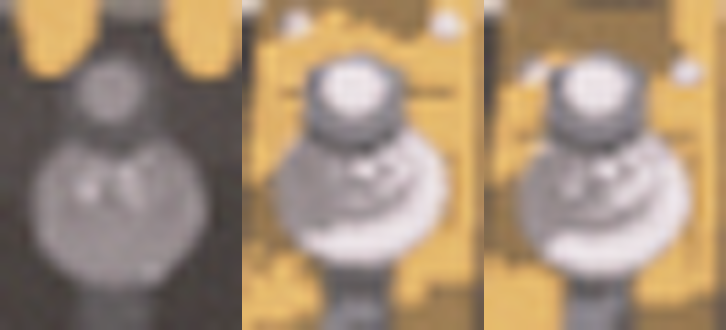

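>>> {"name": "drive_tool", "arguments": {
  "commands": [
    [[-0.0005, 0, 0], 0],
    [[-0.0005, 0, 0], 0],
    [[-0.0005, 0, 0], 0],
    [[-0.0005, 0, 0], 0]
  ],
  "claw": 0.55
}}

```text
time_s: 23.3
ee_pos: [485.7, 158.2, 17.4]
tool_rot: [0.717, 0.697, 0.002, 0.001]
force: [-0.3, 0.4, 0.7]
grip_width: 38.1
```

```bash
python3 - <<'E'
from al import *
s,R=st()
im=imaging.camera("side")[:,:,::-1].copy(); cv2.imwrite("pics/side12.png",im)
o=[cv2.resize(cv2.imread(f"pics/side{i}.png")[255:292,218:248],None,fx=8,fy=8,interpolation=cv2.INTER_CUBIC) for i in(10,11,12)]
cv2.imwrite("pics/cmp8.png",np.hstack(o))
E
```

```text
t 23.3 p [485.7 158.2  17.4] x [0.029 1.    0.001] y [ 1.    -0.029  0.003] z [ 0.003  0.001 -1.   ] F [-0.3  0.4  0.7] w 38.1 q [0.18 0.47 1.88 0.   0.79 0.21]
```

View pics/cmp8.png

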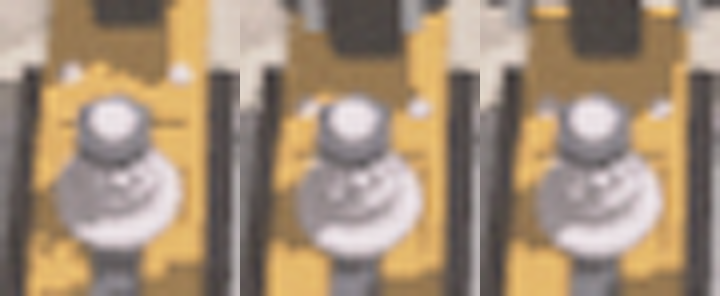

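>>> {"name": "drive_tool", "arguments": {
  "commands": [
    [[0, 0, -0.03], 0],
    [[0, 0, -0.08], 0],
    [[0, 0, -0.16], 0],
    [[0, 0, -0.24], 0],
    [[0, 0, -0.3], 0],
    [[-0.1, 0, -0.34], 0],
    [[-0.2, 0, -0.34], 0],
    [[-0.3, 0, -0.34], 0],
    [[-0.4, 0, -0.34], 0],
    [[-0.5, 0, -0.34], 0],
    [[-0.6, 0, -0.34], 0],
    [[-0.6, 0, -0.34], 0]
  ]
}}

```text
time_s: 24.85
ee_pos: [476.9, -145.3, 188.2]
tool_rot: [0.719, 0.695, 0.002, 0.002]
force: [-0.5, 0.6, -1.1]
grip_width: 38.4
```

```bash
python3 - <<'E'
from al import *
s,R=st()
im=imaging.camera("side")[:,:,::-1].copy(); cv2.imwrite("pics/side13.png",im)
t=imaging.camera("top")[:,:,::-1].copy(); cv2.imwrite("pics/top13.png",t); crop(t,90,130,250,220,5,"t13.png")
o=[cv2.resize(cv2.imread(f"pics/side{i}.png")[235:305,210:260],None,fx=5,fy=5,interpolation=cv2.INTER_CUBIC) for i in(10,12,13)]
cv2.imwrite("pics/cmp9.png",np.hstack(o))
shoeline(im,41.5,262,300,216,252)
E
```

```text
t 24.85 p [ 476.9 -145.3  188.2] x [ 0.033  0.999 -0.   ] y [ 0.999 -0.033  0.005] z [ 0.005 -0.001 -1.   ] F [-0.5  0.6 -1.1] w 38.4 q [-0.44  0.22  1.74  0.    1.19 -0.4 ]
262 y 166.9 mid x 486.3 w 39.1 slot (np.float64(486.3), np.float64(17.4))
263 y 169.6 mid x 486.3 w 39.0 slot None
264 y 172.3 mid x 487.3 w 41.1 slot None
265 y 175.0 mid x 487.3 w 41.0 slot None
266 y 177.6 mid x 487.2 w 40.9 slot (np.float64(501.2), np.float64(4.3))
270 y 188.1 mid x 487.1 w 44.7 slot (np.float64(489.2), np.float64(23.4))
271 y 190.7 mid x 487.0 w 40.4 slot (np.float64(489.1), np.float64(23.4))
272 y 193.3 mid x 488.0 w 42.4 slot (np.float64(489.1), np.float64(23.3))
273 y 195.9 mid x 488.0 w 42.3 slot (np.float64(489.1), np.float64(23.3))
274 y 198.4 mid x 488.0 w 42.2 slot (np.float64(489.0), np.float64(27.4))
275 y 201.0 mid x 487.9 w 42.1 slot (np.float64(487.9), np.float64(29.5))
284 y 223.3 mid x 488.6 w 43.3 slot (np.float64(487.5), np.float64(28.8))
285 y 225.8 mid x 488.5 w 43.2 slot (np.float64(487.5), np.float64(24.7))
286 y 228.2 mid x 488.5 w 43.1 slot (np.float64(488.5), np.float
[... 271 characters left out ...]
.float64(488.3), np.float64(14.2))
291 y 240.1 mid x 488.3 w 42.6 slot (np.float64(488.3), np.float64(14.2))
292 y 242.5 mid x 488.2 w 42.5 slot (np.float64(489.2), np.float64(16.2))
293 y 244.8 mid x 488.2 w 42.4 slot (np.float64(489.2), np.float64(16.1))
294 y 247.1 mid x 488.1 w 42.3 slot (np.float64(489.1), np.float64(16.1))
295 y 249.5 mid x 488.1 w 42.2 slot (np.float64(489.1), np.float64(16.1))
296 y 251.8 mid x 488.1 w 42.1 slot (np.float64(489.0), np.float64(16.0))
297 y 254.1 mid x 488.0 w 42.0 slot (np.float64(489.0), np.float64(16.0))
298 y 256.4 mid x 488.0 w 41.9 slot (np.float64(489.0), np.float64(16.0))
299 y 258.6 mid x 488.9 w 39.8 slot (np.float64(488.9), np.float64(15.9))
```

View pics/cmp9.png

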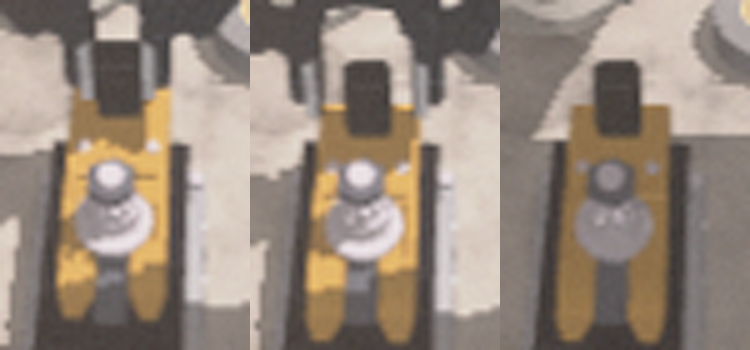

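View pics/t13.png

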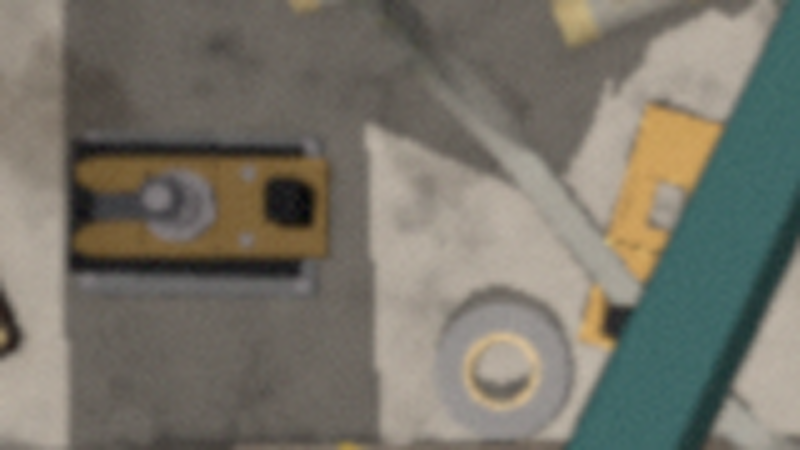

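```bash
python3 - <<'E'
from al import *
g={i:cv2.cvtColor(cv2.imread(f"pics/side{i}.png"),cv2.COLOR_BGR2GRAY) for i in(0,7,10,11,12,13)}
f=8
def up(i,r0,r1,c0,c1): return cv2.resize(g[i][r0:r1,c0:c1],None,fx=f,fy=f,interpolation=cv2.INTER_CUBIC)
# bottom edge of head: column profile over head centre offset columns 226-229 & 236-239: head->plate/slab
T=up(7,276,288,226,240)
for i in(0,10,11,12,13):
    r=cv2.matchTemplate(up(i,270,294,222,244),T,cv2.TM_CCOEFF_NORMED);_,v,_,l=cv2.minMaxLoc(r); print(i,"dx",l[0]/f-4,"dy",l[1]/f-6,v.round(3))
for l in(0,2.5,6): print(l,proj("side",[487,205,40+l])[0].round(2))
t0=np.array([90,130])
for nm,u,z in(("grip top",(290,202),77.5),("head",(181,204),46),("nut",(158,196),78),("back",(328,210),41.5),("tipL",(82,172),35),("tipR",(80,240),35)):
    print(nm,onplane("top",[np.array(u)/5+t0],z).round(1))
E
```

```text
Traceback (most recent call last):
AttributeError: 'float' object has no attribute 'round'
```

```bash
python3 - <<'E'
from al import *
g={i:cv2.cvtColor(cv2.imread(f"pics/side{i}.png"),cv2.COLOR_BGR2GRAY) for i in(0,7,10,11,12,13)}
f=8
def up(i,r0,r1,c0,c1): return cv2.resize(g[i][r0:r1,c0:c1],None,fx=f,fy=f,interpolation=cv2.INTER_CUBIC)
T=up(7,276,288,226,240)
for i in(0,10,11,12,13):
    r=cv2.matchTemplate(up(i,270,294,222,244),T,cv2.TM_CCOEFF_NORMED);_,v,_,l=cv2.minMaxLoc(r); print(i,"dx",l[0]/f-4,"dy",l[1]/f-6,round(v,3))
for l in(0,2.5,6): print(l,proj("side",[487,205,40+l])[0].round(2))
t0=np.array([90,130])
for nm,u,z in(("grip top",(290,202),77.5),("head",(181,204),46),("nut",(158,196),78),("back",(328,210),41.5),("tipL",(82,172),35),("tipR",(80,240),35)):
    print(nm,onplane("top",[np.array(u)/5+t0],z).round(1))
E
```

```text
0 dx 0.375 dy 0.25 0.671
10 dx 4.0 dy 0.5 0.557
11 dx 4.0 dy 1.375 0.58
12 dx 4.0 dy 1.375 0.588
13 dx 0.0 dy -0.25 0.779
0 [232.92 277.01]
2.5 [232.88 276.31]
6 [232.82 275.32]
grip top [[482.4 153.5  77.5]]
head [[485.9 208.7  46. ]]
nut [[485.9 209.8  78. ]]
back [[482.6 144.8  41.5]]
tipL [[502.3 255.7  35. ]]
tipR [[471.7 256.5  35. ]]
```

```bash
python3 -c "
from bench import order
print(order.job_done())"
```

```text
the job is handed in; nothing more can be done
None
```

I picked up the open shoe by its grip and slid it nose first under the clamp head onto the stud. I stopped when the push rose to about 8 N at the slot's end, then let go and backed the arm away. The job is handed in; no verdict was given.

**Last checks**
- **Push:** it read 5 N or less on the wedge and about 4 N on the flat. These are readings at the end of each move only, so a brief peak in between would not show.
- **Head in the recess:** it dropped by about 3 mm in the side picture near the slot's end, which puts the lift at about 3 mm. The picture is only good to about 1 mm here. A second comparison, with the head at rest, gave about 1 mm of lift, but its match was poor.
- **Shoe position:** the eye is about 210 mm in world y, in line with the stud to within about 2 mm and roughly 11 mm before the slot's middle. The shoe stayed put when released.
- **Bystanders:** I did not steer near the closed shoe or the tape roll. In the last picture they look unmoved, though the arm partly hides the closed shoe and I did not measure either.

**What disagreed**
- **Fingertip height:** the first grasp closed on nothing because the fingertips were some 25 to 40 mm higher than the reported position. I regrasped lower and worked from heights relative to the desk after that.
- **Side camera:** it placed the stand 3 to 8 mm farther along y than the top camera did. I trusted the top camera and the forces for that direction.

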